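Clamp a filter cassette in its holder, tightening crosswise

ROBOT

A 6-joint arm with a two-finger parallel gripper is mounted at the origin on the work surface. World frame = base frame: x ahead of the robot, y to its left, z up, the work surface at z = 0. Lengths are in m, angles in rad, forces in N, time in s.
With the tool pointing down it reaches from about 0.35 to 0.775 m from the base axis. Payload 7.3 kg.
Tool frame: the origin (TCP) lies at the very end of the fingers, on their centre line; the grasp point (between the pads) lies 19 mm behind it; z points along the fingers, x is the direction in which the jaws open and shut, and the axes are right-handed (so a half turn about z gives the same grasp; the last joint's range is limited). The gripper opens to 92 mm and grips with 3 to 60 N. Pads are 19 mm wide; open, the fingers measure 130 mm over their backs; the gripper's body (75 mm by 190 mm) begins 47 mm behind the grasp point.
Start: joints at [-0.146, 0.342, 1.524, -0, 1.275, -0.146], TCP at [0.525, 0, 0.227] pointing down, gripper open.
Joint ranges: [-2.53, 2.53], [-0.77, 2.02], [0.04, 2.7], [-1, 4.14], [0.28, 2.66], [-3.11, 3.11]. Speed limits (rad/s): [2.57, 2.57, 3.14, 3.14, 3.14, 3.14].

INTERFACE

Orientations are given as [roll, pitch, yaw] about the fixed x, y, z axes, in that order (R = Rz(yaw) Ry(pitch) Rx(roll)).
In Python, from cell import observe, read_camera, camera_params, hand_in gives the robot as it stands.
- The arm moves only by the tool apply_moves, never from a script. Its argument "increments" is a list of rows, each an object with "grip": the opening, from 0 (shut) to 1 (fully open); "linear": the shift along the world's x, y, z in mm, a list of three; "turn": the turn, a rotation vector about the world's x, y, z in units of 6 degrees (1.0 is 6 degrees), a list of three. A call has 1 to 10 rows; each row is the pose to reach, as a shift and turn from the pose commanded when the call began; what a row does not reach only later rows make up. A row lasts 1/10 s, in which the tool goes at most 50 mm and 8.59 degrees, less where a joint would pass 70% of its speed; a pose out of reach is approached as far as the arm can. A call with a gripper value outside its range is refused whole. The fingers move at their own pace and stop on an object; "grip_force" is the grip in N (left out, the last holds). Time passes only in rows, so rows that repeat a pose let the fingers close. It gives the time, the measured TCP pose, the force and the opening at its end, in the units of the state.
- observe(): the state, without advancing time (a new reading comes with each control period).
- read_camera(name): name is "scene" or "side" or "wrist"; returns the picture (480x640x3 uint8, red, green, blue); there is no depth.
- camera_params(name): a dict with "camera_matrix" (3x3 intrinsics, pixels), "k1" (the pictures are not rectified: a ray, as slopes to the right and down, at radius r is drawn at 1 + k1 r^2 times it, then the intrinsics apply), "world_to_cam" (4x4, takes a point from world to camera coordinates); the wrist camera has in their place "hand_eye" (4x4, takes a point from camera to tool coordinates, whose origin is the TCP and whose axes are the tool frame's). Camera axes: x right, y up, looking along -z (the intrinsics and any distortion apply to the point x, -y, -z); pixel columns grow to the right and rows downward; lengths in m; the calibration is good to about 2 mm. A picture is of the moment at which its call begins: read the wrist's pose just before it. camera_params takes no time and is no camera call.
- hand_in(): hands the job in, once; it reports no verdict.
The state is a dict: "time": time; "qpos": joint angles; "qvel": joint speeds; "joint_efforts": joint torques, N m; "tool_pos": TCP position; "tool_rot": TCP orientation; "contact_force": force on the tool from outside, world axes, zero at the start; "torque": the same for the moment, N m; "opening": finger opening in m.
Only numpy, scipy, OpenCV 4.12 (cv2) and the standard library are available. Lean on these libraries where they do the work, as an engineer would, in place of code of your own. Each camera call takes 0.05 s, during which the arm holds its last target.

TASK

Push the filter cassette into its holder until it is fully home against the stop pins, then clamp it with the four levers, which tighten clockwise in about a quarter turn. Tighten them crosswise in two passes so that the end plate comes down level: first turn every lever about half-way, going from each first to the one diagonally opposite, then in the same crosswise manner turn every lever all the way to its stop. Leave the cassette home and do not disturb the things standing around.

Things in the scene. Friction and masses are not known exactly. Their poses are not given: they have to be found in the camera images.
- holder: Steel filter-cassette holder, fixed. Origin at bench level, midway between its four tie rods; x points to the far side, y to the left, z up (yaw within 0.25 rad). Base plate x -75 to 75, y -150 to 100, top at z = 30 mm. On it two guide rails, 10 mm high, inner faces at x = +-52 mm. The levers turn on the tie rods at x = +-58, y = +-60 mm.
- end_plate_top (a point): Centre of the top of the end plate, a steel plate over the cassette: 146 mm (holder x) by 170 mm (y), 20 mm thick, top 76 mm above the bench, sprung up on the tie rods (1.5 mm play). It sinks about 2 mm as the levers tighten and clamps the cassette.
- gauge (a point): Centre of the dial of a fixed pressure gauge, 50 mm wide, face up, 75 mm above the bench, at the holder's left end (holder x = 0, y = 130 mm). Two port stubs, 35 mm high, stick out beside it.
- cassette_center (a point): Centre, half-way up, of the loose plastic filter cassette: slab 99 mm wide (x), 160 long (y), 24 thick, 0.35 kg, lying on the base plate between the rails (2.5 mm play a side), axes along the holder's. It starts 50 to 90 mm short of home and slides to holder +y under a few newtons. Home, against two stop pins, this point is at holder x = 0, y = 0, z = 42 mm.
- cassette_lug (a point): Middle of the end face of the cassette's grip lug, half-way up: the lug is on its right (-y) end, 60 mm wide, 40 long, 20 thick (z 32 to 52 mm), this face 120 mm from cassette_center. It sticks out to the right of the end plate, by 35 mm even when home (then at holder y = -120 mm): push here towards +y.
- lever_far_left (a joint): Angle (rad) of the far left clamping lever: 0 = loose, grows as it turns CLOCKWISE seen from above, 1.6 = tight, at a hard stop. Starts between 0 and 0.2; stays where it is left. Turning takes about 0.25 N m when loose, rising to 0.4 N m at the stop (8 N at 50 mm from the axis).
- lever_far_left_arm (a point): On the centre line of the far left lever's arm, 50 mm from its axis, which stands at holder x = 58, y = 60 mm. Black arm, a bar 15 mm thick, 110 mm above the bench, end 75 mm from the axis; hub 29 mm wide, 120 high. x axis: outward along the arm; at joint value q it points 71 degrees minus q from holder x (counterclockwise positive). 26 mm free below the arm: push it from the side.
- lever_near_left (a joint): Angle (rad) of the near left clamping lever: 0 = loose, grows as it turns CLOCKWISE seen from above, 1.6 = tight, at a hard stop. Starts between 0 and 0.2; stays where it is left. Turning takes about 0.25 N m when loose, rising to 0.4 N m at the stop (8 N at 50 mm from the axis).
- lever_near_left_arm (a point): On the centre line of the near left lever's arm, 50 mm from its axis, which stands at holder x = -58, y = 60 mm. Black arm, a bar 15 mm thick, 110 mm above the bench, end 75 mm from the axis; hub 29 mm wide, 120 high. x axis: outward along the arm; at joint value q it points 161 degrees minus q from holder x (counterclockwise positive). 26 mm free below the arm: push it from the side.
- lever_near_right (a joint): Angle (rad) of the near right clamping lever: 0 = loose, grows as it turns CLOCKWISE seen from above, 1.6 = tight, at a hard stop. Starts between 0 and 0.2; stays where it is left. Turning takes about 0.25 N m when loose, rising to 0.4 N m at the stop (8 N at 50 mm from the axis).
- lever_near_right_arm (a point): On the centre line of the near right lever's arm, 50 mm from its axis, which stands at holder x = -58, y = -60 mm. Black arm, a bar 15 mm thick, 110 mm above the bench, end 75 mm from the axis; hub 29 mm wide, 120 high. x axis: outward along the arm; at joint value q it points -109 degrees minus q from holder x (counterclockwise positive). 26 mm free below the arm: push it from the side.
- lever_far_right (a joint): Angle (rad) of the far right clamping lever: 0 = loose, grows as it turns CLOCKWISE seen from above, 1.6 = tight, at a hard stop. Starts between 0 and 0.2; stays where it is left. Turning takes about 0.25 N m when loose, rising to 0.4 N m at the stop (8 N at 50 mm from the axis).
- lever_far_right_arm (a point): On the centre line of the far right lever's arm, 50 mm from its axis, which stands at holder x = 58, y = -60 mm. Black arm, a bar 15 mm thick, 110 mm above the bench, end 75 mm from the axis; hub 29 mm wide, 120 high. x axis: outward along the arm; at joint value q it points -19 degrees minus q from holder x (counterclockwise positive). 26 mm free below the arm: push it from the side.
- tube_rack: Bystander, not to be moved: white two-deck tube rack, 180 x 84 mm, 120 mm high with its red-capped tubes; origin under its centre.
- controller: Bystander, not to be moved: small white-lidded electronics board on brass standoffs, 100 x 75 x 30 mm; origin under its centre.
- reagent_bottle: Bystander, not to be moved: glass bottle with blue cap, 72 mm wide, 130 mm high; origin under its centre.

How it is judged:
By the outcome, as a careful person would: the job done as asked, in the order asked, and still so for the second after the job is handed in, with the robot touching nothing.
It also fails if it takes over 72 s, if anything falls off the work surface, if the arm or the gripper's body presses on something with over 40 N, if the wrist force passes 120 N, or if a joint passes its speed limit or range.

## Working session

There is one attempt and no reset: what is moved stays moved. The work goes in short steps, Python scripts to look and compute and a tool call to move; the robot and the scene stay as the last step left them, time stands still between calls to the robot, and variables do not carry over. Pictures are saved under pics/ and viewed, and the job is handed in when it is done.

Besides the shell and the picture viewer there is one more tool, called by a JSON object that holds its "op" and its "data". apply_moves: Moves the arm, as the interface text tells. Its arguments: {"type":"object","properties":{"increments":{"type":"array","items":{"type":"object","properties":{"grip":{"type":"number"},"linear":{"type":"array","items":{"type":"number"}},"turn":{"type":"array","items":{"type":"number"}}}}},"grip_force":{"type":"number"}},"required":["increments"]}

```bash
ls; mkdir -p pics; python3 - <<'E'
from cell import *
import cv2,json
s=observe();print(s)
for n in ["scene","side","wrist"]:
    p=camera_params(n);print(n,p)
    cv2.imwrite(f"pics/{n}0.png",read_camera(n)[:,:,::-1])
E
```

```text
pics
{'time': 0.0, 'qpos': array([-1.45971034e-01,  3.42711204e-01,  1.52500233e+00, -3.93499183e-06,
        1.27539300e+00, -1.45979179e-01]), 'qvel': array([ 8.76271231e-04, -2.06436528e-03, -7.73767533e-06, -8.90900020e-04,
        1.17535981e-03, -4.75944987e-04]), 'joint_efforts': array([ 7.61924657e-04, -4.31245601e+01, -2.44219762e+01,  7.17750052e-02,
        5.59406646e-02, -1.04314388e-04]), 'tool_pos': array([5.24600882e-01, 9.49322876e-05, 2.26056067e-01]), 'tool_rot': array([-3.14137617e+00,  1.49832423e-03,  9.45575449e-06]), 'contact_force': array([-0.3777696 ,  0.20023118,  0.14107375]), 'torque': array([ 0.02422525, -0.01218741, -0.00476711]), 'opening': 0.0917598344443564}
scene {'camera_matrix': array([[515.22487944,   0.        , 325.71720411],
       [  0.        , 515.22487944, 234.03547422],
       [  0.        ,   0.        ,   1.        ]]), 'k1': -0.14867474865260516, 'world_to_cam': array([[ 0.78792305,  0.61554167, -0.01690326, -0.39721109],
       [-0.38273046,  0.51104839,  0.76964079,  0.0903474 ],
       [ 0.48238436, -0.59994832,  0.63825335, -1.5040
[... 399 characters left out ...]
, -0.29465322],
       [-0.42417935, -0.56019252,  0.71151685, -0.82494385],
       [ 0.        ,  0.        ,  0.        ,  1.        ]])}
wrist {'camera_matrix': array([[384.25843016,   0.        , 322.15074795],
       [  0.        , 384.25843016, 243.35013556],
       [  0.        ,   0.        ,   1.        ]]), 'k1': -0.01855549281225913, 'hand_eye': array([[ 9.99999505e-01,  5.50537033e-04,  8.28510966e-04,
         8.65349416e-06],
       [ 7.40187779e-04, -9.68243809e-01, -2.50006756e-01,
        -6.74596542e-02],
       [ 6.64562635e-04,  2.50007246e-01, -9.68243738e-01,
        -1.58565360e-01],
       [ 0.00000000e+00,  0.00000000e+00,  0.00000000e+00,
         1.00000000e+00]])}
```

View pics/scene0.png

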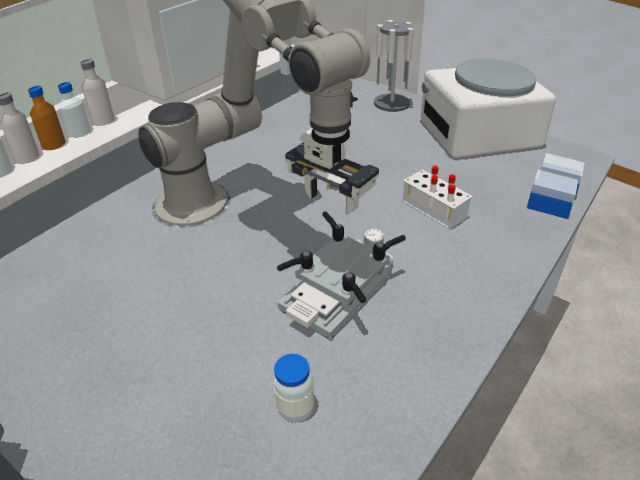

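View pics/side0.png

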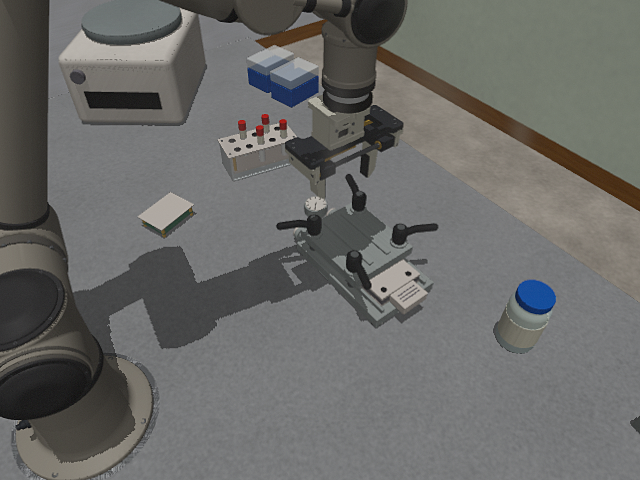

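View pics/wrist0.png

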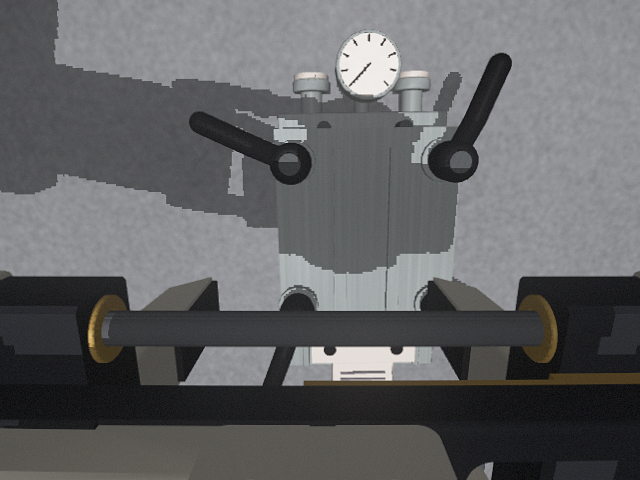

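```bash
cat > h.py <<'E'
from cell import *
import cv2, numpy as np
from scipy.spatial.transform import Rotation as R
from scipy.optimize import least_squares
def save(name,im,crop=None,sc=1):
    if crop: im=im[crop[1]:crop[3],crop[0]:crop[2]]
    cv2.imwrite(f"pics/{name}.png",cv2.resize(im[:,:,::-1],None,fx=sc,fy=sc,interpolation=cv2.INTER_CUBIC))
def w2c(n,s=None):
    p=camera_params(n)
    if n!="wrist": return p,p["world_to_cam"]
    T=np.eye(4);T[:3,:3]=R.from_euler('xyz',s["tool_rot"]).as_matrix();T[:3,3]=s["tool_pos"]
    return p,np.linalg.inv(T@p["hand_eye"])
def proj(n,P,s=None):
    p,W=w2c(n,s);P=np.atleast_2d(P)
    c=P@W[:3,:3].T+W[:3,3]
    a=np.c_[c[:,0],-c[:,1]]/(-c[:,2:3]); r2=(a**2).sum(1,keepdims=True)
    a=a*(1+p["k1"]*r2); K=p["camera_matrix"]
    return a*K[0,0]+K[:2,2]
def onplane(n,uv,z,s=None):
    p,W=w2c(n,s);K=p["camera_matrix"]
    d=(np.array(uv,float)-K[:2,2])/K[0,0]; a=d.copy()
    for _ in range(20): a=d/(1+p["k1"]*(a@a))
    ray=W[:3,:3].T@np.array([a[0],-a[1],-1]); o=-W[:3,:3].T@W[:3,3]
    return o+ray*(z-o[2])/ray[2]
def h2w(h,P):
    x,y,t=h;P=np.atleast_2d(P);c,s=np.cos(t),np.sin(t)
    return np.c_[x+c*P[:,0]-s*P[:,1],y+s*P[:,0]+c*P[:,1],P[:,2]]
def w2h(h,P):
    P=np.array(P,float);c,s=np.cos(h[2]),np.sin(h[2]);d=P[:2]-h[:2]
    return np.array([c*d[0]+s*d[1],-s*d[0]+c*d[1],P[2]])
E
python3 - <<'E'
import cv2
a=cv2.imread("pics/scene0.png")[200:340,260:420];cv2.imwrite("pics/sc.png",cv2.resize(a,None,fx=5,fy=4.2857 if 0 else 5,interpolation=2)[:600] if 0 else cv2.resize(a[:120],None,fx=5,fy=5,interpolation=2))
a=cv2.imread("pics/side0.png")[170:330,260:450];cv2.imwrite("pics/si.png",cv2.resize(a[:145],None,fx=4,fy=4,interpolation=2))
E
```

```text
(no output)
```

View pics/sc.png

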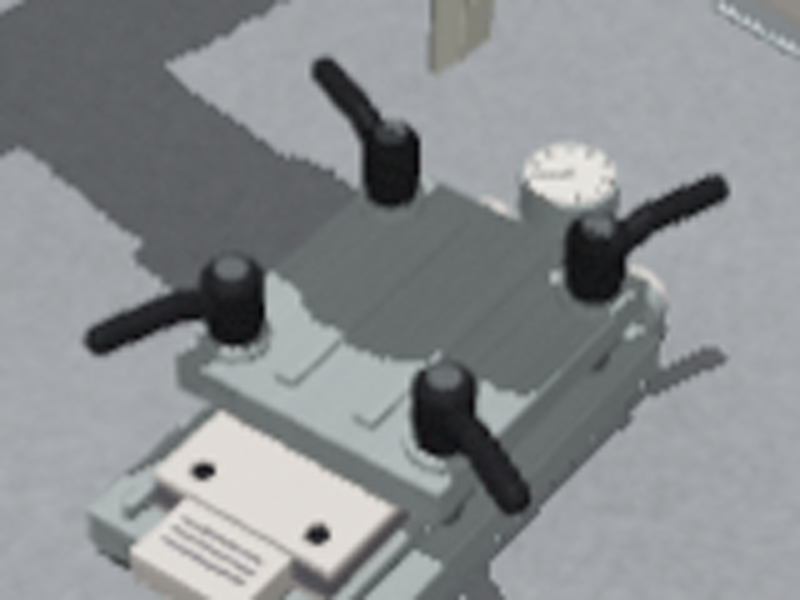

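View pics/si.png

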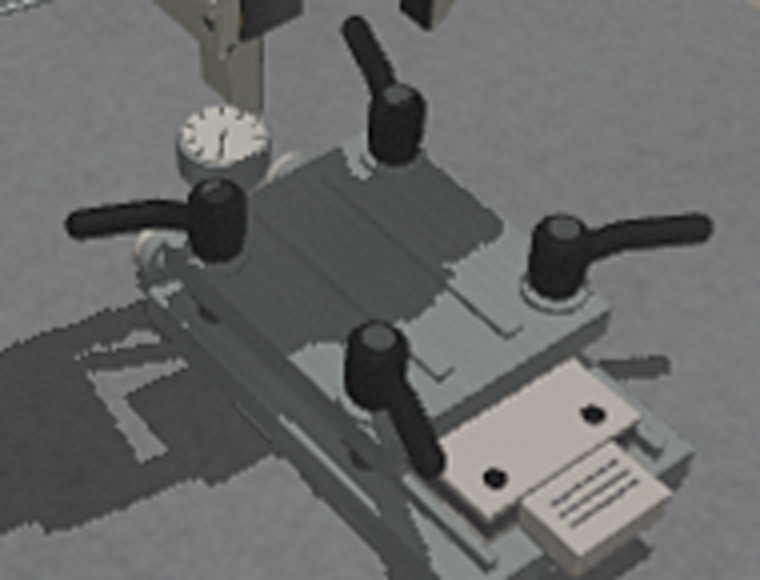

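```bash
python3 - <<'E'
from h import *
s=observe()
H=dict(NL=(-58,60,120),FL=(58,60,120),NR=(-58,-60,120),FR=(58,-60,120),G=(0,130,75))
sc=dict(NL=(398,131),FL=(600,228),NR=(232,268),FR=(449,378),G=(571,172))
si=dict(NL=(218,193),FL=(402,94),NR=(378,338),FR=(560,230),G=(224,134))
wr=dict(NL=(291,163),FL=(460,163),G=(368,65))
obs=[("scene",k,np.array([260,200])+np.array(v)/5-.4) for k,v in sc.items()]
obs+=[("side",k,np.array([260,170])+np.array(v)/4-.4) for k,v in si.items()]
obs+=[("wrist",k,np.array(v)) for k,v in wr.items()]
def res(h):
    return np.concatenate([proj(n,h2w(h,np.array(H[k])/1e3),s)[0]-uv for n,k,uv in obs])
r=least_squares(res,[.52,.15,0]);print(r.x);print(r.fun.reshape(-1,2).round(1).tolist())
for n in ["scene","side","wrist"]:
    o=[b for b in obs if b[0]==n]
    rr=least_squares(lambda h:np.concatenate([proj(n,h2w(h,np.array(H[k])/1e3),s)[0]-uv for _,k,uv in o]),r.x);print(n,rr.x,abs(rr.fun).max())
h=r.x
S=lambda u,v,z:(w2h(h,onplane("side",(260+u/4-.4,170+v/4-.4),z/1e3))*1e3).round(1)
C=lambda u,v,z:(w2h(h,onplane("scene",(260+u/5-.4,200+v/5-.4),z/1e3))*1e3).round(1)
print("slab end",S(490,515,54),S(638,412,54),"lug",S(575,560,52),S(670,490,52), "sc slab",C(155,475,54),C(328,578,54))
for nm,S_,tips in (("side",S,dict(NL=(72,225),FL=(352,22),FR=(706,228),NR=(430,468))),("scene",C,dict(NL=(320,66),FL=(720,188),NR=(95,342),FR=(516,500)))):
  for k,t in tips.items():
    p=S_(*t,110)[:2];a=p-np.array(H[k][:2]);print(nm,k,p,np.hypot(*a).round(),np.degrees(np.arctan2(a[1],a[0])).round(1))
E
```

```text
[ 0.56089704 -0.00505186  0.01006916]
[[-0.8, 0.5], [0.1, 0.1], [0.4, 0.4], [-0.5, 0.1], [0.6, 1.0], [-1.1, -0.9], [-1.5, 0.1], [-0.9, -0.6], [0.2, -0.8], [-0.7, -0.2], [-1.5, 1.4], [0.9, -0.3], [1.3, 0.1]]
scene [ 0.56020586 -0.00390819  0.01332685] 0.8524773398768843
side [ 0.56122561 -0.007017    0.00667742] 1.059075703772578
wrist [ 0.56062274 -0.00482452  0.00827026] 1.7899996214831049
slab end [ -45.5 -132.7   54. ] [  52.6 -130.    54. ] lug [ -31.  -173.5   52. ] [  32.  -171.5   52. ] sc slab [ -49.  -131.2   54. ] [  49.4 -133.3   54. ]
side NL [-121.    89.5] 70.0 154.9
side FL [ 86.  127.7] 73.0 67.5
side FR [121.5 -96.2] 73.0 -29.7
side NR [ -82.4 -126.8] 71.0 -110.1
scene NL [-126.6   91.4] 75.0 155.4
scene FL [ 81.4 127.4] 71.0 70.9
scene NR [ -84.7 -124.4] 70.0 -112.5
scene FR [116.3 -92.7] 67.0 -29.3
```

```bash
python3 - <<'E'
from h import *
print(onplane("scene",(292,367),.13),onplane("side",(536,295),.13))
hy=0.0101
# target orientation: tool yaw phi, tilt 12deg about holder x leaning back to -y
h=[.5608,-.0051,.0101]
R0=R.from_euler('xyz',[np.pi,0,0])
for phi in (90,-90):
  for sgn in (1,-1):
    T=R.from_rotvec([0,0,hy])*R.from_rotvec([sgn*np.radians(12),0,0])*R.from_rotvec([0,0,np.radians(phi)])*R0
    print(phi,sgn,T.as_matrix()[:,2].round(2),(T*R0.inv()).as_rotvec(degrees=True)/6)
s=observe()
t=h2w(h,[0,-.206,.038])[0];print((t-s["tool_pos"])*1e3)
E
```

```text
[ 0.68210444 -0.32092957  0.13      ] [ 0.68144533 -0.32505365  0.13      ]
90 1 [-0.    0.21 -0.98] [ 1.58036742 -1.56448577 15.03619159]
90 -1 [ 0.   -0.21 -0.98] [-1.58036742  1.56448577 15.03619159]
-90 1 [-0.    0.21 -0.98] [  1.56018868   1.5760267  -14.84420368]
-90 -1 [ 0.   -0.21 -0.98] [ -1.56018868  -1.5760267  -14.84420368]
[  38.17825229 -211.14995771 -188.22974132]
```

{"op": "apply_moves", "data": {"increments": [{"grip": 0, "linear": [38, -211, -60], "turn": [1.56, 1.576, -14.84]}, {"grip": 0, "linear": [38, -211, -60], "turn": [1.56, 1.576, -14.84]}, {"grip": 0, "linear": [38, -211, -60], "turn": [1.56, 1.576, -14.84]}, {"grip": 0, "linear": [38, -211, -60], "turn": [1.56, 1.576, -14.84]}, {"grip": 0, "linear": [38, -211, -60], "turn": [1.56, 1.576, -14.84]}, {"grip": 0, "linear": [38, -211, -60], "turn": [1.56, 1.576, -14.84]}, {"grip": 0, "linear": [38, -211, -60], "turn": [1.56, 1.576, -14.84]}, {"grip": 0, "linear": [38, -211, -60], "turn": [1.56, 1.576, -14.84]}, {"grip": 0, "linear": [38, -211, -60], "turn": [1.56, 1.576, -14.84]}, {"grip": 0, "linear": [38, -211, -60], "turn": [1.56, 1.576, -14.84]}], "grip_force": 30}}

```text
time: 1.15
tool_pos: [0.5629, -0.211, 0.1662]
tool_rot: [-3.136, 0.203, -1.495]
contact_force: [-0.0, 0.4, -0.5]
opening: 0.0166
```

```bash
cat > plan.py <<'E'
from h import *
HH=[.5608,-.0051,.0101]
R0=R.from_euler('xyz',[np.pi,0,0])
def delta(hp,phi,tilt=0):
    s=observe();t=h2w(HH,np.array(hp)/1e3)[0]
    T=R.from_rotvec([0,0,HH[2]])*R.from_rotvec([np.radians(tilt),0,0])*R.from_rotvec([0,0,np.radians(phi)])*R0
    C=R.from_euler('xyz',s["tool_rot"])
    return ((t-s["tool_pos"])*1e3).round(1),((T*C.inv()).as_rotvec(degrees=True)/6).round(2)
def where():
    s=observe();print("t",s["time"],"h mm",(w2h(HH,s["tool_pos"])*1e3).round(1),"F",s["contact_force"].round(1),"open",round(s["opening"],4),"rot",np.degrees(s["tool_rot"]).round(1), "q",s["qpos"].round(2))
E
python3 -c "
from plan import *
where();print(delta([0,-206,38],-90,12))"
```

```text
t 1.15 h mm [   0.  -205.9  166.2] F [-0.   0.4 -0.5] open 0.0166 rot [-179.7   11.6  -85.6] q [-0.57  0.59  1.31  0.17  1.36  0.88]
(array([-0.000e+00, -1.000e-01, -1.282e+02]), array([ 0.06,  0.06, -0.62]))
```

{"op": "apply_moves", "data": {"increments": [{"grip": 0, "linear": [0, 0, -40], "turn": [0.06, 0.06, -0.62]}, {"grip": 0, "linear": [0, 0, -85], "turn": [0.06, 0.06, -0.62]}, {"grip": 0, "linear": [0, 0, -120], "turn": [0.06, 0.06, -0.62]}, {"grip": 0, "linear": [0, 0, -128], "turn": [0.06, 0.06, -0.62]}, {"grip": 0, "linear": [0, 0, -128], "turn": [0.06, 0.06, -0.62]}]}}

```text
time: 1.65
tool_pos: [0.5625, -0.2106, 0.0378]
tool_rot: [3.14, 0.21, -1.555]
contact_force: [0.7, -0.5, 0.7]
opening: 0.0006
```

```bash
python3 -c "
from plan import *
where();print(delta([0,-206,38],-90,12))
save('s1',read_camera('side'),(250,80,450,230),4)
save('c1',read_camera('scene'),(240,180,440,330),4)"
```

```text
t 1.65 h mm [  -0.4 -205.5   37.8] F [ 0.7 -0.5  0.7] open 0.0006 rot [179.9  12.  -89.1] q [-0.58  0.73  1.44  0.19  1.1   0.88]
(array([ 0.4, -0.5,  0.2]), array([-0.  , -0.01, -0.06]))
```

View pics/s1.png

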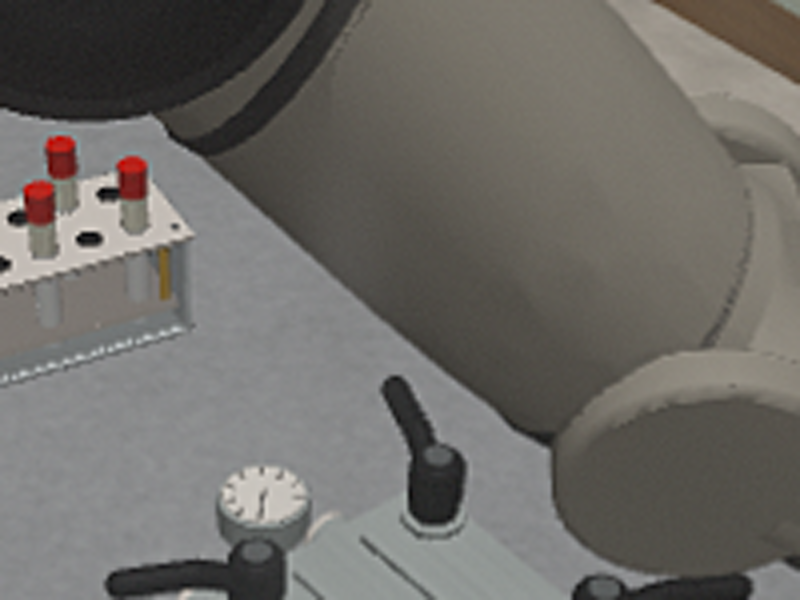

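View pics/c1.png

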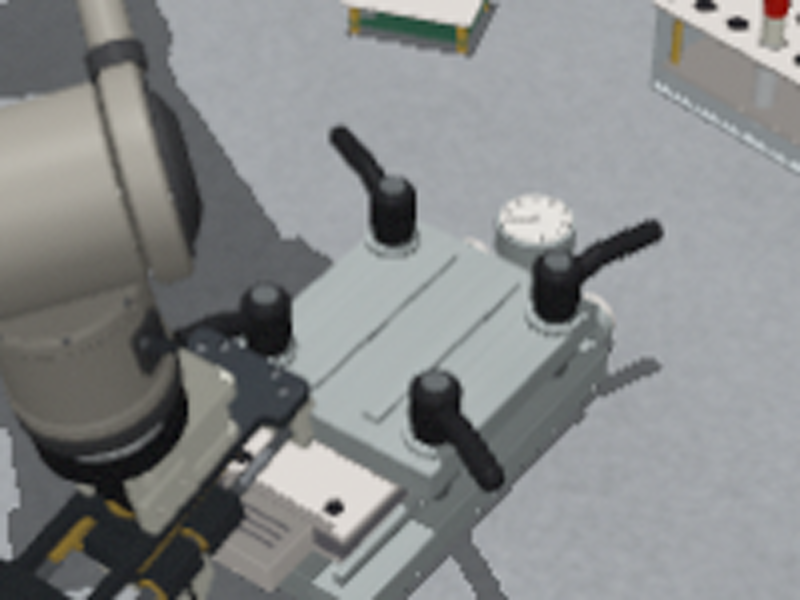

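{"op": "apply_moves", "data": {"increments": [{"grip": 0, "linear": [0.4, 7, 0.2], "turn": [0, 0, 0]}, {"grip": 0, "linear": [0.4, 14, 0.2], "turn": [0, 0, 0]}, {"grip": 0, "linear": [0.3, 22, 0.2], "turn": [0, 0, 0]}, {"grip": 0, "linear": [0.2, 30, 0.2], "turn": [0, 0, 0]}, {"grip": 0, "linear": [0.1, 38, 0.2], "turn": [0, 0, 0]}, {"grip": 0, "linear": [0, 46, 0.2], "turn": [0, 0, 0]}, {"grip": 0, "linear": [0, 53, 0.2], "turn": [0, 0, 0]}, {"grip": 0, "linear": [0, 58, 0.2], "turn": [0, 0, 0]}, {"grip": 0, "linear": [0, 61, 0.2], "turn": [0, 0, 0]}]}}

```text
time: 2.65
tool_pos: [0.5636, -0.1499, 0.0396]
tool_rot: [-3.139, 0.207, -1.554]
contact_force: [-0.4, -4.9, 5.5]
opening: 0.0004
```

```bash
python3 -c "
from plan import *
where()"
```

```text
t 2.65 h mm [   1.3 -144.8   39.6] F [-0.4 -4.9  5.5] open 0.0004 rot [-179.8   11.9  -89. ] q [-0.49  0.69  1.52  0.21  1.04  0.95]
```

{"op": "apply_moves", "data": {"increments": [{"grip": 0, "linear": [0, 2, 0.5], "turn": [0, 0, 0]}, {"grip": 0, "linear": [0, 4, 0.5], "turn": [0, 0, 0]}, {"grip": 0, "linear": [0, 5, 0.5], "turn": [0, 0, 0]}, {"grip": 0, "linear": [0, 5, 0.5], "turn": [0, 0, 0]}]}}

```text
time: 3.05
tool_pos: [0.5632, -0.1449, 0.0396]
tool_rot: [-3.14, 0.208, -1.554]
contact_force: [-0.3, -4.0, 4.9]
opening: 0.0003
```

```bash
python3 -c "
from plan import *
where()"
```

```text
t 3.05 h mm [   1.  -139.8   39.6] F [-0.3 -4.   4.9] open 0.0003 rot [-179.9   11.9  -89.1] q [-0.48  0.69  1.53  0.21  1.04  0.95]
```

{"op": "apply_moves", "data": {"increments": [{"grip": 0, "linear": [0, 1, 0], "turn": [0, 0, 0]}, {"grip": 0, "linear": [0, 2, 0], "turn": [0, 0, 0]}, {"grip": 0, "linear": [0, 2, 0], "turn": [0, 0, 0]}]}}

```text
time: 3.35
tool_pos: [0.5632, -0.1432, 0.0396]
tool_rot: [-3.14, 0.208, -1.554]
contact_force: [-0.1, -3.6, 5.4]
opening: 0.0006
```

```bash
python3 -c "
from plan import *
where()
save('s2',read_camera('side'),(300,170,450,320),4)
save('c2',read_camera('scene'),(240,200,400,350),4)"
```

```text
t 3.35 h mm [   1.  -138.2   39.6] F [-0.1 -3.6  5.4] open 0.0006 rot [-179.9   11.9  -89.1] q [-0.48  0.68  1.53  0.21  1.04  0.95]
```

View pics/s2.png

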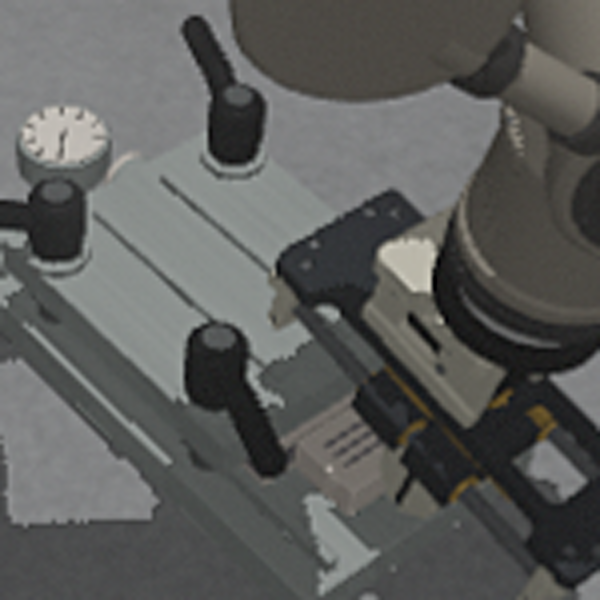

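View pics/c2.png

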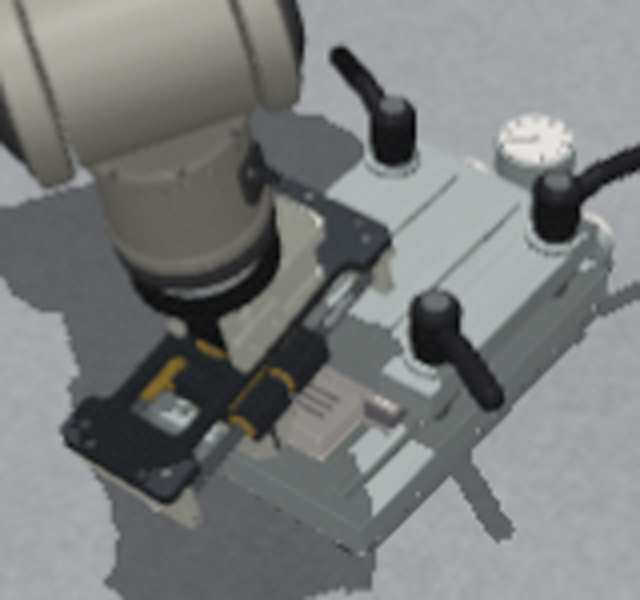

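```bash
python3 -c "
from plan import *
for z in (52,):
  for u,v in ((297,452),(345,487),(350,490)): print('side',(w2h(HH,onplane('side',(300+u/4-.4,170+v/4-.4),z/1e3))*1e3).round(1))
  for u,v in ((280,420),(325,440),(363,408)): print('scene',(w2h(HH,onplane('scene',(240+u/4-.4,200+v/4-.4),z/1e3))*1e3).round(1))
im=read_camera('side');save('s3',im,(350,250,430,310),10)
im=read_camera('scene');save('c3',im,(290,270,370,330),10)
"
```

```text
side [-31.5 -94.8  52. ]
side [ -27.7 -123.8   52. ]
side [ -27.  -126.5   52. ]
scene [   2.5 -127.9   52. ]
scene [  31.1 -124.8   52. ]
scene [ 33.4 -93.9  52. ]
```

View pics/s3.png

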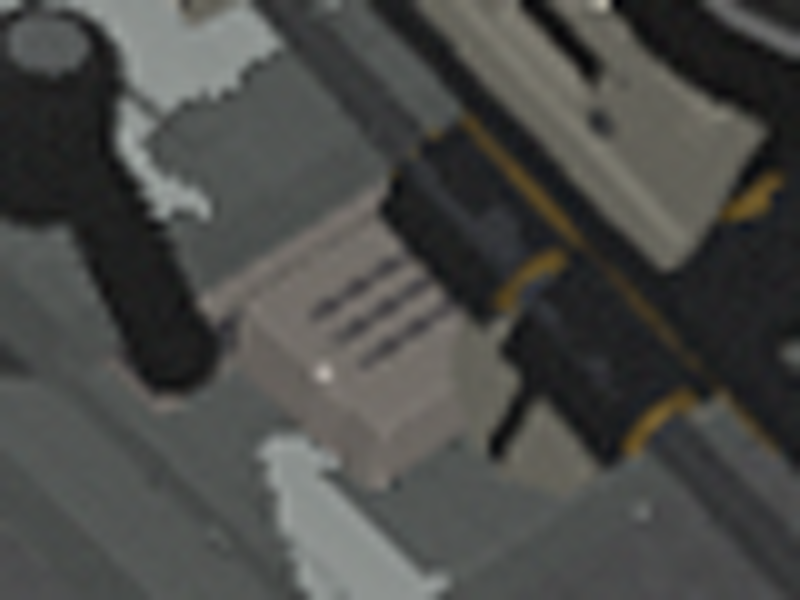

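View pics/c3.png

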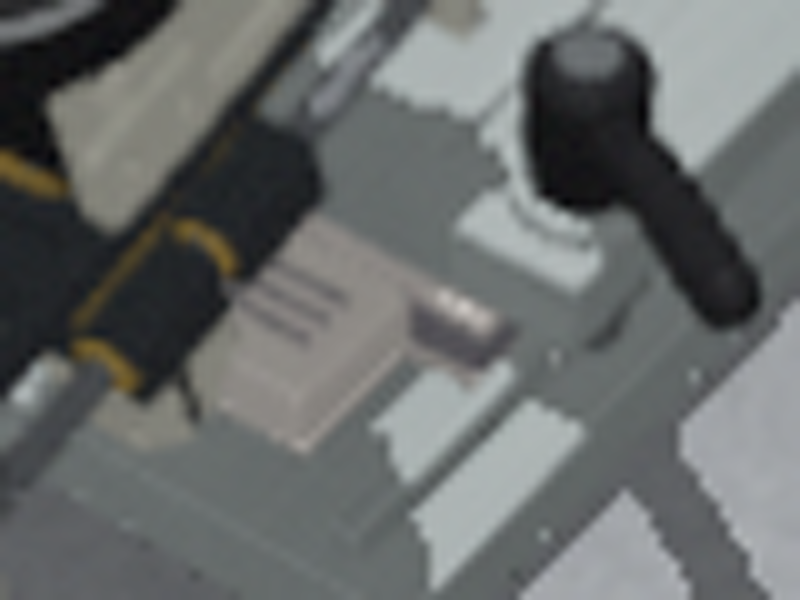

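{"op": "apply_moves", "data": {"increments": [{"grip": 0, "linear": [0, 1, 0], "turn": [0, 0, 0]}, {"grip": 0, "linear": [0, 2, 0], "turn": [0, 0, 0]}, {"grip": 0, "linear": [0, 3, 0], "turn": [0, 0, 0]}, {"grip": 0, "linear": [0, 3, 0], "turn": [0, 0, 0]}]}}

```text
time: 3.95
tool_pos: [0.5632, -0.1402, 0.0396]
tool_rot: [-3.14, 0.208, -1.555]
contact_force: [0.0, -3.0, 5.3]
opening: 0.0002
```

```bash
python3 -c "
from plan import *
print(w2h(HH,onplane('side',(387.1,292.4),.052))*1e3,w2h(HH,onplane('scene',(319.8,308.5),.052))*1e3)
where()"
```

```text
[ -27.52168155 -127.01765332   52.        ] [  27.33500314 -123.65563898   52.        ]
t 3.95 h mm [   1.  -135.2   39.6] F [ 0.  -3.   5.3] open 0.0002 rot [-179.9   11.9  -89.1] q [-0.48  0.68  1.53  0.21  1.04  0.96]
```

{"op": "apply_moves", "data": {"increments": [{"grip": 0, "linear": [0, 1, 0], "turn": [0, 0, 0]}, {"grip": 0, "linear": [0, 2, 0], "turn": [0, 0, 0]}, {"grip": 0, "linear": [0, 2, 0], "turn": [0, 0, 0]}]}}

```text
time: 4.25
tool_pos: [0.5632, -0.1382, 0.0396]
tool_rot: [-3.14, 0.208, -1.555]
contact_force: [0.8, -4.4, 5.8]
opening: 0.0002
```

```bash
python3 -c "
from plan import *
where()"
```

```text
t 4.25 h mm [   1.1 -133.2   39.6] F [ 0.8 -4.4  5.8] open 0.0002 rot [-179.9   11.9  -89.1] q [-0.47  0.68  1.53  0.21  1.03  0.96]
```

{"op": "apply_moves", "data": {"increments": [{"grip": 0, "linear": [0, 1, 0], "turn": [0, 0, 0]}, {"grip": 0, "linear": [0, 2, 0], "turn": [0, 0, 0]}, {"grip": 0, "linear": [0, 2, 0], "turn": [0, 0, 0]}]}}

```text
time: 4.55
tool_pos: [0.5632, -0.1362, 0.0396]
tool_rot: [-3.14, 0.208, -1.555]
contact_force: [-0.5, -4.7, 5.3]
opening: 0.0006
```

```bash
python3 -c "
from plan import *
where()"
```

```text
t 4.55 h mm [   1.1 -131.1   39.6] F [-0.5 -4.7  5.3] open 0.0006 rot [-179.9   11.9  -89.1] q [-0.47  0.68  1.54  0.21  1.03  0.96]
```

{"op": "apply_moves", "data": {"increments": [{"grip": 0, "linear": [0, 1, 0], "turn": [0, 0, 0]}, {"grip": 0, "linear": [0, 2, 0], "turn": [0, 0, 0]}, {"grip": 0, "linear": [0, 2, 0], "turn": [0, 0, 0]}]}}

```text
time: 4.85
tool_pos: [0.5633, -0.1357, 0.0397]
tool_rot: [-3.139, 0.205, -1.554]
contact_force: [-1.3, -10.5, 5.0]
opening: 0.0
```

```bash
python3 -c "
from plan import *
where()
im=read_camera('side');save('s4',im,(350,250,430,310),10)
im=read_camera('scene');save('c4',im,(290,270,370,330),10)
"
```

```text
t 4.85 h mm [   1.2 -130.6   39.7] F [ -1.3 -10.5   5. ] open 0.0 rot [-179.9   11.8  -89.1] q [-0.47  0.68  1.54  0.21  1.03  0.97]
```

View pics/s4.png

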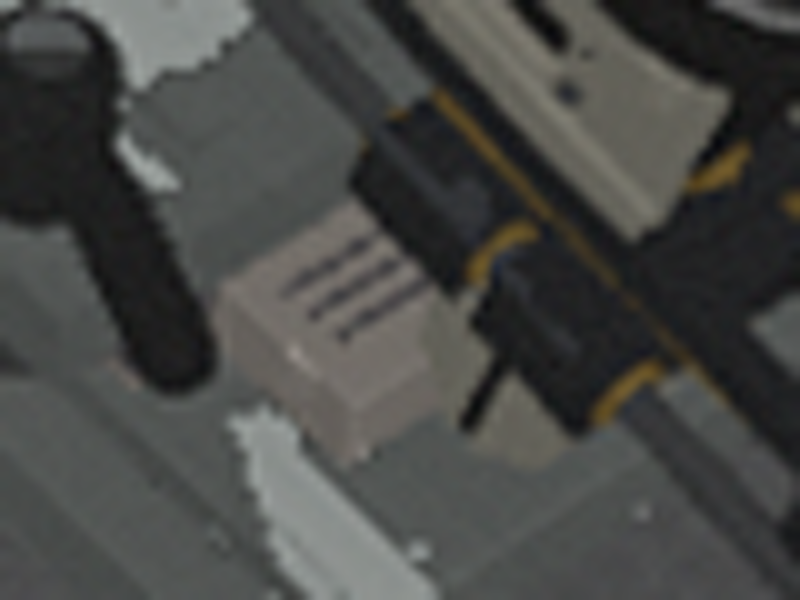

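View pics/c4.png

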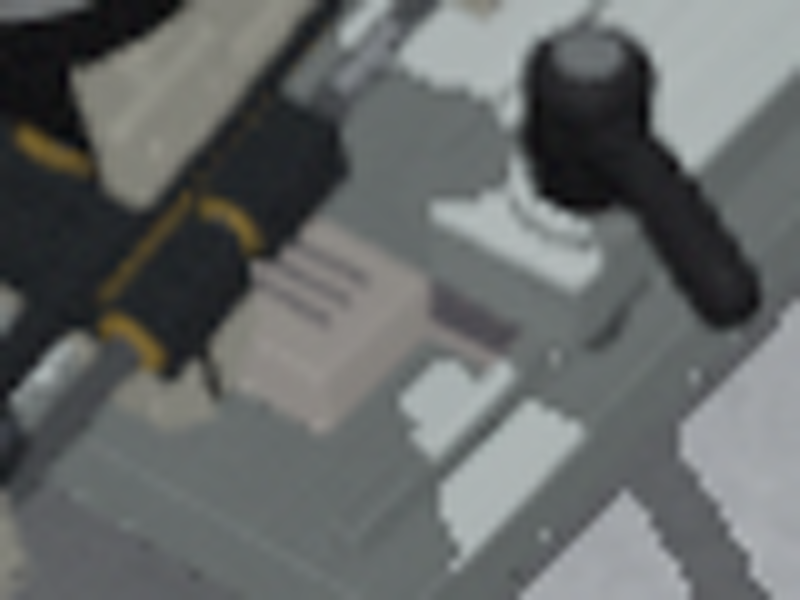

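{"op": "apply_moves", "data": {"increments": [{"grip": 0, "linear": [0, 1, 0], "turn": [0, 0, 0]}, {"grip": 0, "linear": [0, 2, 0], "turn": [0, 0, 0]}, {"grip": 0, "linear": [0, 3, 0], "turn": [0, 0, 0]}, {"grip": 0, "linear": [0, 3, 0], "turn": [0, 0, 0]}]}}

```text
time: 5.35
tool_pos: [0.5636, -0.1354, 0.0397]
tool_rot: [-3.138, 0.201, -1.554]
contact_force: [-3.0, -19.2, 5.3]
opening: 0.0003
```

```bash
python3 -c "
from plan import *
where()"
```

```text
t 5.35 h mm [   1.5 -130.3   39.7] F [ -3.  -19.2   5.3] open 0.0003 rot [-179.8   11.5  -89.1] q [-0.47  0.68  1.54  0.21  1.03  0.97]
```

{"op": "apply_moves", "data": {"increments": [{"grip": 0, "linear": [0, -5, 0], "turn": [0, 0, 0]}, {"grip": 0, "linear": [0, -30, 0], "turn": [0, 0, 0]}, {"grip": 0, "linear": [0, -65, 5], "turn": [0, 0, 0]}, {"grip": 0, "linear": [0, -75, 50], "turn": [0, 0, 0]}, {"grip": 0, "linear": [0, -75, 100], "turn": [0, 0, 0]}, {"grip": 0, "linear": [0, -75, 150], "turn": [0, 0, 0]}, {"grip": 0, "linear": [0, -75, 150], "turn": [0, 0, 0]}]}}

```text
time: 6.05
tool_pos: [0.5655, -0.2066, 0.196]
tool_rot: [-3.131, 0.204, -1.552]
contact_force: [0.7, 0.6, -0.3]
opening: 0.0005
```

```bash
cat >> plan.py <<'E'
AX=dict(NL=(-58,60),FL=(58,60),NR=(-58,-60),FR=(58,-60)); A0=dict(NL=161,FL=71,NR=-109,FR=-19)
def tcp(k,q,gap,z=92,r=52,off=17):
    a=np.radians(A0[k])-q; u=np.array([np.cos(a),np.sin(a)]);n=np.array([-u[1],u[0]])
    p=np.array(AX[k])+r*u+(off+gap)*n
    phi=(np.degrees(a)+90)%180-90
    return [*p,z],phi
E
python3 -c "
from plan import *
where()
p,phi=tcp('NL',0.05,12,z=150);print(p,phi,delta(p,phi))
save('s5',read_camera('side'),(300,200,450,320),5)
save('c5',read_camera('scene'),(240,200,400,320),5)
"
```

```text
t 6.05 h mm [   2.6 -201.5  196. ] F [ 0.7  0.6 -0.3] open 0.0005 rot [-179.4   11.7  -88.9] q [-0.57  0.55  1.28  0.18  1.41  0.94]
[np.float64(-117.05950332712804), np.float64(52.451816989966986), 150] -21.864788975654108 (array([-122.3,  252.7,  -46. ]), array([-1.76, -1.09, 11.24]))
```

View pics/s5.png

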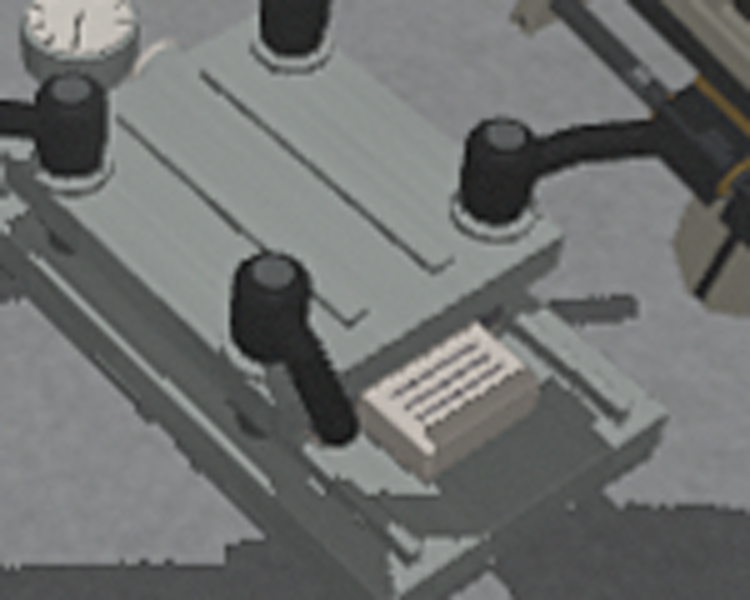

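View pics/c5.png

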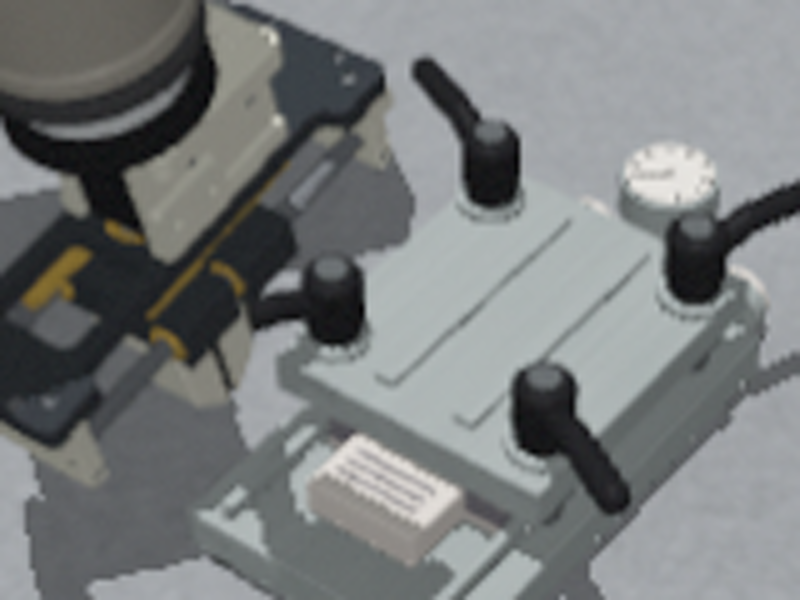

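{"op": "apply_moves", "data": {"increments": [{"grip": 0, "linear": [-25, 45, -5], "turn": [-0.35, -0.22, 2.25]}, {"grip": 0, "linear": [-50, 90, -10], "turn": [-0.7, -0.44, 4.5]}, {"grip": 0, "linear": [-75, 135, -20], "turn": [-1.05, -0.65, 6.7]}, {"grip": 0, "linear": [-100, 180, -30], "turn": [-1.4, -0.87, 9]}, {"grip": 0, "linear": [-122.3, 225, -40], "turn": [-1.76, -1.09, 11.24]}, {"grip": 0, "linear": [-122.3, 252.7, -46], "turn": [-1.76, -1.09, 11.24]}, {"grip": 0, "linear": [-122.3, 252.7, -46], "turn": [-1.76, -1.09, 11.24]}, {"grip": 0, "linear": [-122.3, 252.7, -46], "turn": [-1.76, -1.09, 11.24]}, {"grip": 0, "linear": [-122.3, 252.7, -46], "turn": [-1.76, -1.09, 11.24]}, {"grip": 0, "linear": [-122.3, 252.7, -46], "turn": [-1.76, -1.09, 11.24]}]}}

```text
time: 7.15
tool_pos: [0.4396, 0.0471, 0.1422]
tool_rot: [3.132, 0.008, -0.377]
contact_force: [-0.1, -0.1, -0.3]
opening: 0.0007
```

```bash
cat >> plan.py <<'E'
def arc(k,q0,q1,gap0,gap1,n,z=92):
    # deltas from the current measured pose
    for i in range(1,n+1):
        q=q0+(q1-q0)*i/n; g=gap0+(gap1-gap0)*min(1,i/max(1,n//2))
        p,phi=tcp(k,q,g,z); d,t=delta(p,phi); print('lin',d.tolist(),'turn',t.tolist())
E
python3 -c "
from plan import *
where()
p,phi=tcp('NL',0.05,12,z=92);print(delta(p,phi))
print(w2h(HH,onplane('side',(300+432/5-.4,200+455/5-.4),.052))*1e3,w2h(HH,onplane('side',(300+540/5-.4,200+387/5-.4),.052))*1e3)
print(w2h(HH,onplane('scene',(240+310/5-.4,200+485/5-.4),.052))*1e3,w2h(HH,onplane('scene',(240+410/5-.4,200+545/5-.4),.052))*1e3)
save('w1',read_camera('wrist'))
"
```

```text
t 7.15 h mm [-120.7   53.5  142.2] F [-0.1 -0.1 -0.3] open 0.0007 rot [179.4   0.4 -21.6] q [-0.06  0.29  1.86 -0.01  1.    0.32]
(array([  3.7,  -1. , -50.2]), array([ 0.06, -0.1 ,  0.06]))
[ -26.26559056 -122.67524461   52.        ] [  28.84534708 -123.39369079   52.        ]
[ -26.71685638 -119.83457471   52.        ] [  30.63652536 -121.5665926    52.        ]
```

View pics/w1.png

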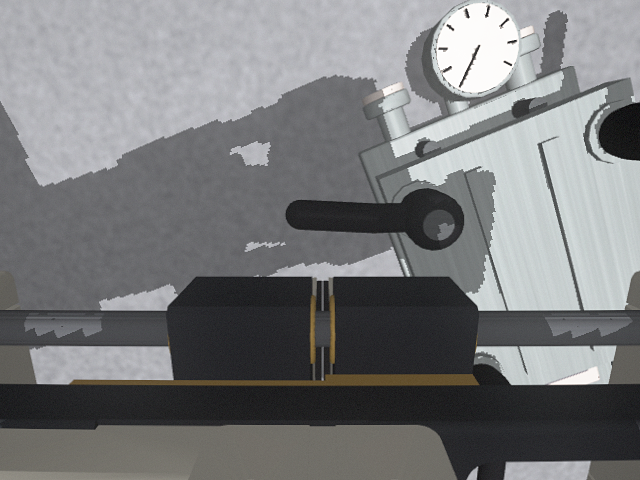

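{"op": "apply_moves", "data": {"increments": [{"grip": 0, "linear": [3.7, -1, -25], "turn": [0.06, -0.1, 0.06]}, {"grip": 0, "linear": [3.7, -1, -50], "turn": [0.06, -0.1, 0.06]}, {"grip": 0, "linear": [3.7, -1, -50], "turn": [0.06, -0.1, 0.06]}]}}

```text
time: 7.5
tool_pos: [0.4422, 0.0453, 0.0908]
tool_rot: [3.14, 0.003, -0.372]
contact_force: [-0.4, -0.1, 0.1]
opening: 0.0001
```

```bash
python3 -c "
from plan import *
where()
arc('NL',0.05,0.8,12,0,9)
"
```

```text
t 7.5 h mm [-118.1   51.6   90.8] F [-0.4 -0.1  0.1] open 0.0001 rot [179.9   0.2 -21.3] q [-0.07  0.37  1.92 -0.    0.85  0.3 ]
lin [1.9, 8.5, 1.2] turn [0.0, -0.03, -0.8]
lin [3.6, 15.9, 1.2] turn [-0.0, -0.03, -1.59]
lin [6.1, 23.0, 1.2] turn [-0.0, -0.03, -2.39]
lin [9.4, 29.7, 1.2] turn [-0.0, -0.03, -3.18]
lin [11.3, 33.9, 1.2] turn [-0.01, -0.03, -3.98]
lin [13.5, 37.9, 1.2] turn [-0.01, -0.03, -4.77]
lin [16.1, 41.6, 1.2] turn [-0.01, -0.03, -5.57]
lin [19.0, 45.2, 1.2] turn [-0.01, -0.03, -6.37]
lin [22.1, 48.5, 1.2] turn [-0.01, -0.03, -7.16]
```

{"op": "apply_moves", "data": {"increments": [{"grip": 0, "linear": [2, 8, 1], "turn": [0, 0, -0.8]}, {"grip": 0, "linear": [3.6, 15, 1], "turn": [0, 0, -1.6]}, {"grip": 0, "linear": [6, 22, 1], "turn": [0, 0, -2.4]}, {"grip": 0, "linear": [9, 28.5, 1], "turn": [0, 0, -3.2]}, {"grip": 0, "linear": [11.3, 33.9, 1], "turn": [0, 0, -4]}, {"grip": 0, "linear": [13.5, 37.9, 1], "turn": [0, 0, -4.8]}, {"grip": 0, "linear": [16.1, 41.8, 1], "turn": [0, 0, -5.6]}, {"grip": 0, "linear": [19.2, 45.8, 1], "turn": [0, 0, -6.4]}, {"grip": 0, "linear": [22.7, 49.5, 1], "turn": [0, 0, -7.2]}, {"grip": 0, "linear": [22.7, 49.5, 1], "turn": [0, 0, -7.2]}]}}

```text
time: 8.5
tool_pos: [0.4654, 0.0938, 0.0943]
tool_rot: [3.136, -0.003, -1.126]
contact_force: [-3.7, -6.6, -2.3]
opening: 0.0006
```

```bash
cat >> plan.py <<'E'
def qest(k):
    # q such that the finger in its measured place just touches the arm (flush)
    s=observe();p=w2h(HH,s["tool_pos"])*1e3; d=p[:2]-np.array(AX[k]);r=np.hypot(*d)
    b=np.arctan2(d[1],d[0])-np.arcsin(17/r); return ((np.radians(A0[k])-b)+np.pi)%(2*np.pi)-np.pi
E
python3 -c "
from plan import *
where();print(qest('NL'))
p,phi=tcp('NL',.8,20,z=150);print('retreat',delta([*p[:2],92],phi),delta(p,phi))
p,phi=tcp('FR',.1,12,z=150);print('FR',delta(p,phi))
save('c6',read_camera('scene'),(240,200,400,320),5)
"
```

```text
t 8.5 h mm [-94.4  99.9  94.3] F [-3.7 -6.6 -2.3] open 0.0006 rot [179.7  -0.2 -64.5] q [ 0.04  0.41  1.83 -0.01  0.9   1.17]
0.8192556782382785
retreat (array([-19.1,  -8.8,  -2.3]), array([ 0.05, -0.04,  0.05])) (array([-19.1,  -8.8,  55.7]), array([ 0.05, -0.04,  0.05]))
FR (array([ 213.4, -153.2,   55.7]), array([ 0.06, -0.02,  6.73]))
```

View pics/c6.png

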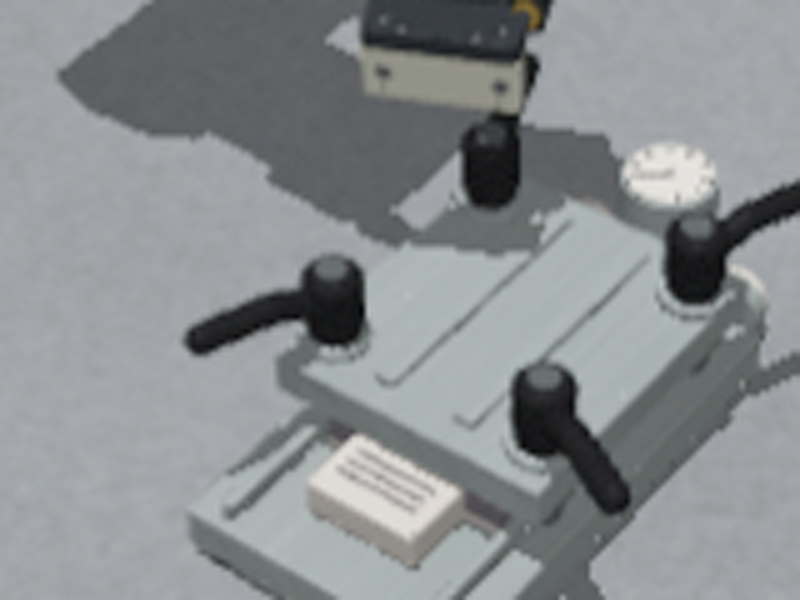

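{"op": "apply_moves", "data": {"increments": [{"grip": 0, "linear": [-19, -9, 5], "turn": [0, 0, 0]}, {"grip": 0, "linear": [-19, -9, 50], "turn": [0, 0, 0.5]}, {"grip": 0, "linear": [10, -30, 60], "turn": [0, 0, 1.8]}, {"grip": 0, "linear": [50, -55, 60], "turn": [0, 0, 3.1]}, {"grip": 0, "linear": [90, -80, 60], "turn": [0, 0, 4.4]}, {"grip": 0, "linear": [130, -105, 60], "turn": [0, 0, 5.6]}, {"grip": 0, "linear": [170, -130, 60], "turn": [0, 0, 6.73]}, {"grip": 0, "linear": [213, -153, 56], "turn": [0, 0, 6.73]}, {"grip": 0, "linear": [213, -153, 56], "turn": [0, 0, 6.73]}, {"grip": 0, "linear": [213, -153, 56], "turn": [0, 0, 6.73]}]}}

```text
time: 9.55
tool_pos: [0.6799, -0.0587, 0.1495]
tool_rot: [-3.142, -0.001, -0.42]
contact_force: [-0.7, 0.2, 0.0]
opening: 0.0005
```

```bash
python3 -c "
from plan import *
where()
p,phi=tcp('FR',.1,12,z=92);print('FR',delta(p,phi))
save('c7',read_camera('scene'),(240,200,400,320),5)
"
```

```text
t 9.55 h mm [118.6 -54.8 149.5] F [-0.7  0.2  0. ] open 0.0005 rot [-1.80e+02 -1.00e-01 -2.41e+01] q [-0.2   0.69  1.14 -0.    1.3   0.22]
FR (array([ -1.2,  -0.6, -57.5]), array([ 0.  ,  0.01, -0.01]))
```

View pics/c7.png

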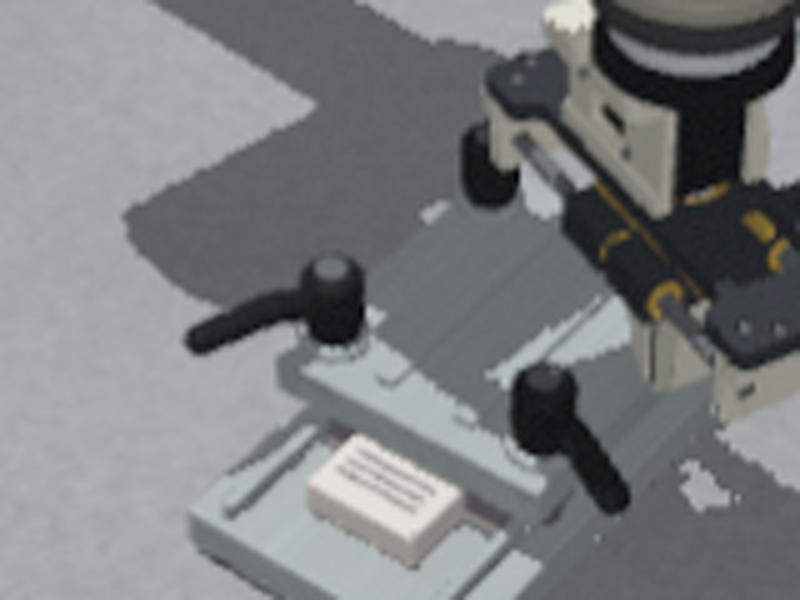

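```bash
python3 -c "
from plan import *
arc('FR',0.1,0.82,12,0,8)
"
```

```text
lin [-2.0, -9.4, -58.4] turn [0.01, 0.02, -0.88]
lin [-4.1, -17.0, -58.4] turn [0.01, 0.02, -1.74]
lin [-7.2, -24.3, -58.4] turn [0.01, 0.02, -2.6]
lin [-11.2, -31.1, -58.4] turn [0.01, 0.02, -3.46]
lin [-13.6, -35.4, -58.4] turn [0.01, 0.02, -4.32]
lin [-16.3, -39.5, -58.4] turn [0.01, 0.01, -5.18]
lin [-19.5, -43.3, -58.4] turn [0.01, 0.01, -6.04]
lin [-22.9, -46.8, -58.4] turn [0.01, 0.01, -6.9]
```

{"op": "apply_moves", "data": {"increments": [{"grip": 0, "linear": [-1, -1, -40], "turn": [0, 0, 0]}, {"grip": 0, "linear": [-1, -1, -58], "turn": [0, 0, 0]}, {"grip": 0, "linear": [-2, -9, -58], "turn": [0, 0, -0.9]}, {"grip": 0, "linear": [-4, -17, -58], "turn": [0, 0, -1.7]}, {"grip": 0, "linear": [-7, -24, -58], "turn": [0, 0, -2.6]}, {"grip": 0, "linear": [-11, -31, -58], "turn": [0, 0, -3.5]}, {"grip": 0, "linear": [-13.6, -35.4, -58], "turn": [0, 0, -4.3]}, {"grip": 0, "linear": [-16.3, -39.5, -58], "turn": [0, 0, -5.2]}, {"grip": 0, "linear": [-19.5, -43.3, -58], "turn": [0, 0, -6]}, {"grip": 0, "linear": [-23, -46.8, -58], "turn": [0, 0, -6.9]}]}}

```text
time: 10.6
tool_pos: [0.6577, -0.1029, 0.094]
tool_rot: [-3.137, -0.005, -1.143]
contact_force: [5.8, 2.5, -4.7]
opening: 0.0005
```

```bash
python3 -c "
from plan import *
where();print(qest('FR'))
p,phi=tcp('FR',.8,20,z=150);print('retreat',delta([*p[:2],92],phi),delta(p,phi))
p,phi=tcp('FL',-.02,12,z=150);print('FL',p,phi,delta(p,phi))
"
```

```text
t 10.6 h mm [ 95.9 -98.8  94. ] F [ 5.8  2.5 -4.7] open 0.0005 rot [-179.7   -0.3  -65.5] q [-0.27  0.71  1.27 -0.    1.15  0.87]
0.7838635283595252
retreat (array([17.6,  7.7, -2. ]), array([0.02, 0.06, 0.2 ])) (array([17.6,  7.7, 56. ]), array([0.02, 0.06, 0.2 ]))
FL [np.float64(46.33951266320694), np.float64(118.386925206492), 150] 72.14591559026167 (array([-51.8, 216.7,  56. ]), array([-0.06,  0.05, 23.03]))
```

{"op": "apply_moves", "data": {"increments": [{"grip": 0, "linear": [17, 8, 5], "turn": [0, 0, 0]}, {"grip": 0, "linear": [17, 10, 50], "turn": [0, 0, -1]}, {"grip": 0, "linear": [5, 50, 62], "turn": [0, 0, -2.2]}, {"grip": 0, "linear": [-10, 95, 62], "turn": [0, 0, -3.4]}, {"grip": 0, "linear": [-25, 140, 62], "turn": [0, 0, -4.6]}, {"grip": 0, "linear": [-40, 180, 62], "turn": [0, 0, -5.8]}, {"grip": 0, "linear": [-52, 217, 58], "turn": [0, 0, -6.97]}, {"grip": 0, "linear": [-52, 217, 56], "turn": [0, 0, -6.97]}, {"grip": 0, "linear": [-52, 217, 56], "turn": [0, 0, -6.97]}]}}

```text
time: 11.5
tool_pos: [0.6039, 0.1137, 0.1497]
tool_rot: [-3.141, -0.003, -1.866]
contact_force: [0.4, -0.6, 0.1]
opening: 0.0005
```

```bash
cat >> plan.py <<'E'
_o=tcp
FLIP=0
def tcp(k,q,gap,z=92,r=52,off=17):
    p,phi=_o(k,q,gap,z,r,off); return p,phi+FLIP
E
python3 -c "
import plan
from plan import *
plan.FLIP=-180
where()
arc('FL',-.02,0.0,12,12,1)
arc('FL',-.02,0.82,12,0,8)
save('c8',read_camera('scene'),(240,180,400,300),5)
"
```

```text
t 11.5 h mm [ 44.3 118.4 149.7] F [ 0.4 -0.6  0.1] open 0.0005 rot [-179.9   -0.2 -106.9] q [ 0.06  0.57  1.37 -0.    1.2   1.93]
lin [3.2, 0.3, -57.7] turn [0.03, -0.0, -0.25]
lin [11.0, -0.2, -57.7] turn [0.03, -0.0, -1.06]
lin [19.7, -1.6, -57.7] turn [0.03, -0.0, -2.07]
lin [28.0, -4.3, -57.7] turn [0.03, -0.01, -3.07]
lin [35.9, -8.0, -57.7] turn [0.03, -0.01, -4.07]
lin [41.0, -10.5, -57.7] turn [0.03, -0.01, -5.07]
lin [45.9, -13.6, -57.7] turn [0.03, -0.01, -6.08]
lin [50.4, -17.1, -57.7] turn [0.03, -0.01, -7.08]
lin [54.5, -21.1, -57.7] turn [0.03, -0.02, -8.08]
```

View pics/c8.png

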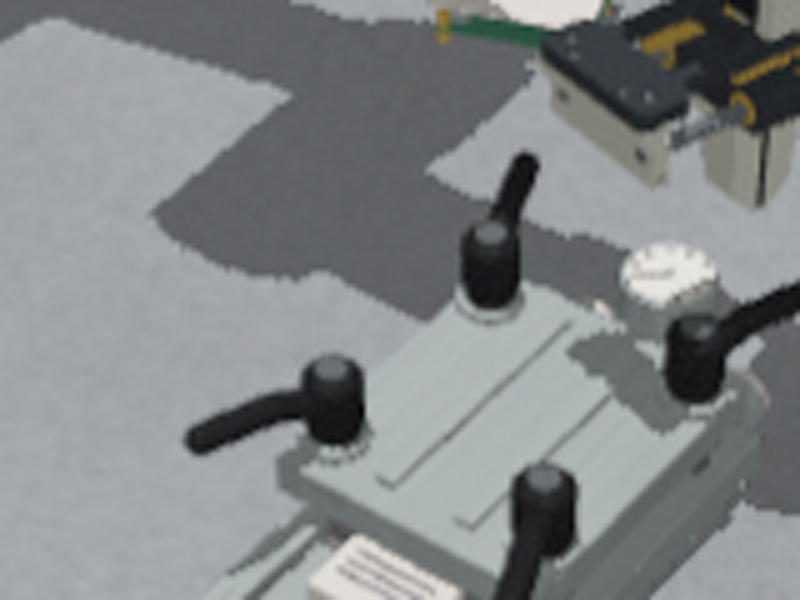

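{"op": "apply_moves", "data": {"increments": [{"grip": 0, "linear": [3, 0, -40], "turn": [0, 0, -0.2]}, {"grip": 0, "linear": [3, 0, -57], "turn": [0, 0, -0.2]}, {"grip": 0, "linear": [11, 0, -57], "turn": [0, 0, -1.1]}, {"grip": 0, "linear": [19.7, -1.6, -57], "turn": [0, 0, -2.1]}, {"grip": 0, "linear": [28, -4.3, -57], "turn": [0, 0, -3.1]}, {"grip": 0, "linear": [35.9, -8, -57], "turn": [0, 0, -4.1]}, {"grip": 0, "linear": [41, -10.5, -57], "turn": [0, 0, -5.1]}, {"grip": 0, "linear": [45.9, -13.6, -57], "turn": [0, 0, -6.1]}, {"grip": 0, "linear": [50.4, -17.1, -57], "turn": [0, 0, -7.1]}, {"grip": 0, "linear": [54.5, -21, -57], "turn": [0, 0, -8.1]}]}}

```text
time: 12.55
tool_pos: [0.6571, 0.0915, 0.09]
tool_rot: [3.137, -0.009, -2.723]
contact_force: [-7.3, 5.3, -3.3]
opening: 0.0004
```

```bash
python3 -c "
import plan
from plan import *
plan.FLIP=-180
where();print(qest('FL'))
p,phi=tcp('FL',.8,20,z=150);print('retreat',delta([*p[:2],92],phi),delta(p,phi))
p,phi=tcp('NR',-.02,12,z=150);print('NR',p,phi,delta(p,phi))
"
```

```text
t 12.55 h mm [97.3 95.7 90. ] F [-7.3  5.3 -3.3] open 0.0004 rot [ 179.7   -0.5 -156. ] q [0.02 0.72 1.27 0.   1.17 2.74]
0.8280636209377481
retreat (array([-8.1, 19.9,  2. ]), array([-0.01, -0.1 ,  0.29])) (array([-8.1, 19.9, 60. ]), array([-0.01, -0.1 ,  0.29]))
NR [np.float64(-46.33951266320694), np.float64(-118.38692520649198), 150] -107.85408440973833 (array([-141.4, -215.5,   60. ]), array([ 0.03, -0.09,  8.12]))
```

{"op": "apply_moves", "data": {"increments": [{"grip": 0, "linear": [-8, 20, 5], "turn": [0, 0, 0]}, {"grip": 0, "linear": [-8, 20, 54], "turn": [0, 0, 1]}, {"grip": 0, "linear": [-25, -15, 64], "turn": [0, 0, 2.3]}, {"grip": 0, "linear": [-50, -55, 64], "turn": [0, 0, 3.6]}, {"grip": 0, "linear": [-75, -95, 64], "turn": [0, 0, 4.9]}, {"grip": 0, "linear": [-100, -135, 64], "turn": [0, 0, 6.2]}, {"grip": 0, "linear": [-125, -175, 64], "turn": [0, 0, 7.4]}, {"grip": 0, "linear": [-141, -215.5, 60], "turn": [0, 0, 8.12]}, {"grip": 0, "linear": [-141, -215.5, 60], "turn": [0, 0, 8.12]}, {"grip": 0, "linear": [-141, -215.5, 60], "turn": [0, 0, 8.12]}]}}

```text
time: 13.55
tool_pos: [0.5182, -0.126, 0.152]
tool_rot: [-3.141, -0.003, -1.872]
contact_force: [-0.4, -0.6, 0.8]
opening: 0.0005
```

```bash
python3 -c "
import plan
from plan import *
plan.FLIP=-180
where()
arc('NR',-.02,0.0,12,12,1)
arc('NR',-.02,0.81,12,0,8)
save('s8',read_camera('side'),(260,170,420,290),5)
"
```

```text
t 13.55 h mm [ -43.8 -120.4  152. ] F [-0.4 -0.6  0.8] open 0.0005 rot [-179.9   -0.2 -107.3] q [-0.38  0.43  1.61 -0.    1.1   1.49]
lin [-3.7, 1.8, -60.0] turn [0.03, -0.0, -0.19]
lin [-11.4, 2.2, -60.0] turn [0.03, -0.0, -0.99]
lin [-20.0, 3.7, -60.0] turn [0.03, -0.0, -1.99]
lin [-28.3, 6.2, -60.0] turn [0.03, -0.01, -2.98]
lin [-36.1, 9.9, -60.0] turn [0.03, -0.01, -3.97]
lin [-41.2, 12.4, -60.0] turn [0.03, -0.01, -4.96]
lin [-46.0, 15.4, -60.0] turn [0.03, -0.01, -5.95]
lin [-50.5, 18.9, -60.0] turn [0.03, -0.01, -6.94]
lin [-54.6, 22.8, -60.0] turn [0.03, -0.01, -7.93]
```

View pics/s8.png

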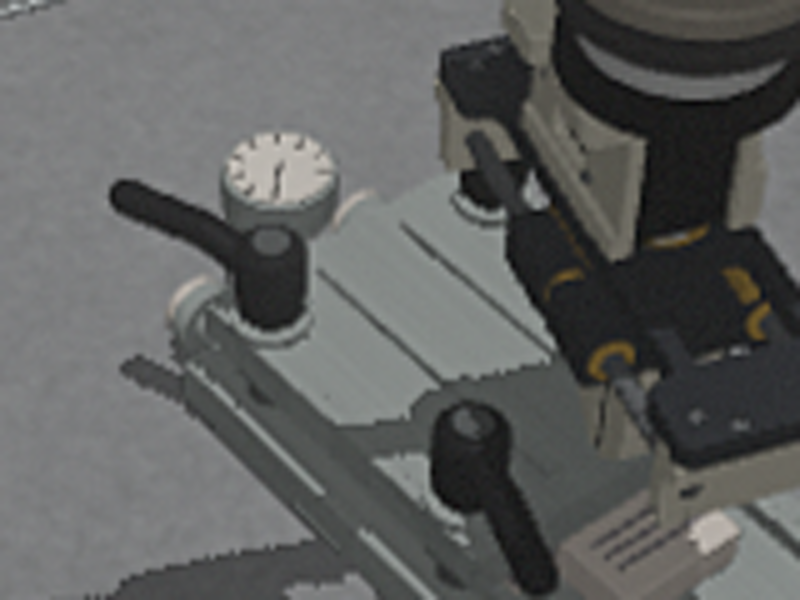

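{"op": "apply_moves", "data": {"increments": [{"grip": 0, "linear": [-3.5, 2, -40], "turn": [0, 0, -0.2]}, {"grip": 0, "linear": [-3.5, 2, -60], "turn": [0, 0, -0.2]}, {"grip": 0, "linear": [-11.4, 2.2, -60], "turn": [0, 0, -1]}, {"grip": 0, "linear": [-20, 3.7, -60], "turn": [0, 0, -2]}, {"grip": 0, "linear": [-28.3, 6.2, -60], "turn": [0, 0, -3]}, {"grip": 0, "linear": [-36.1, 9.9, -60], "turn": [0, 0, -4]}, {"grip": 0, "linear": [-41.2, 12.4, -60], "turn": [0, 0, -5]}, {"grip": 0, "linear": [-46, 15.4, -60], "turn": [0, 0, -6]}, {"grip": 0, "linear": [-50.5, 18.9, -60], "turn": [0, 0, -6.9]}, {"grip": 0, "linear": [-54.6, 22.8, -60], "turn": [0, 0, -7.9]}]}}

```text
time: 14.6
tool_pos: [0.4664, -0.1021, 0.0919]
tool_rot: [-3.136, -0.001, -2.698]
contact_force: [5.4, -7.6, -6.4]
opening: 0.0004
```

```bash
python3 -c "
import plan
from plan import *
plan.FLIP=-180
where();print(qest('NR'))
p,phi=tcp('NR',.8,20,z=150);print('retreat',delta([*p[:2],92],phi),delta(p,phi))
plan.FLIP=0
p,phi=tcp('NL',.75,12,z=150);print('NL',p,phi,delta(p,phi))
"
```

```text
t 14.6 h mm [-95.4 -96.   91.9] F [ 5.4 -7.6 -6.4] open 0.0004 rot [-179.7   -0.  -154.6] q [-0.37  0.42  1.84 -0.01  0.88  2.33]
0.8056506251468836
retreat (array([  6.2, -19.5,   0.1]), array([0.05, 0.02, 0.05])) (array([  6.2, -19.5,  58.1]), array([0.05, 0.02, 0.05]))
NL [np.float64(-108.03387270622643), np.float64(92.2740078393919), 150] -61.97183463481173 (array([-14.6, 188.2,  58.1]), array([ 0.02,  0.05, 15.53]))
```

{"op": "apply_moves", "data": {"increments": [{"grip": 0, "linear": [6, -19.5, 5], "turn": [0, 0, 0]}, {"grip": 0, "linear": [6, -19.5, 54], "turn": [0, 0, 1.2]}, {"grip": 0, "linear": [4, -5, 75], "turn": [0, 0, 2.6]}, {"grip": 0, "linear": [2, 25, 75], "turn": [0, 0, 4]}, {"grip": 0, "linear": [0, 55, 75], "turn": [0, 0, 5.4]}, {"grip": 0, "linear": [-4, 85, 75], "turn": [0, 0, 6.8]}, {"grip": 0, "linear": [-8, 115, 75], "turn": [0, 0, 8.2]}, {"grip": 0, "linear": [-11, 145, 75], "turn": [0, 0, 9.6]}, {"grip": 0, "linear": [-14, 175, 75], "turn": [0, 0, 11]}, {"grip": 0, "linear": [-15, 188, 75], "turn": [0, 0, 12.4]}]}}

```text
time: 15.6
tool_pos: [0.4486, 0.09, 0.1667]
tool_rot: [-3.141, -0.003, -1.387]
contact_force: [0.1, 0.0, -0.5]
opening: 0.0005
```

```bash
python3 -c "
from plan import *
where()
p,phi=tcp('NL',.75,12,z=150);print('NL',p,phi,delta(p,phi))
save('s9',read_camera('side'),(260,170,420,290),5)
save('c9',read_camera('scene'),(260,190,420,310),5)
"
```

```text
t 15.6 h mm [-111.2   96.3  166.7] F [ 0.1  0.  -0.5] open 0.0005 rot [-180.    -0.2  -79.5] q [ 0.03  0.28  1.79 -0.    1.07  1.42]
NL [np.float64(-108.03387270622643), np.float64(92.2740078393919), 150] -61.97183463481173 (array([  3.2,  -4. , -16.7]), array([0.02, 0.02, 3.01]))
```

View pics/s9.png

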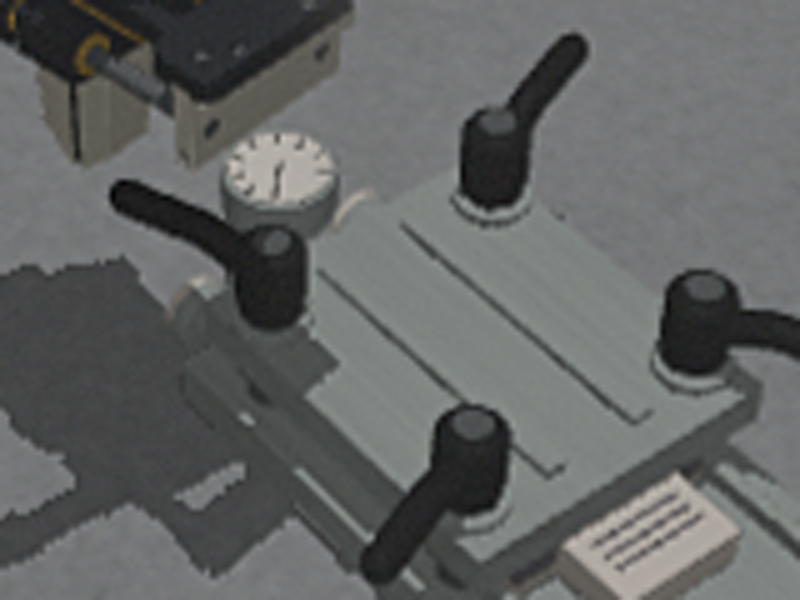

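View pics/c9.png

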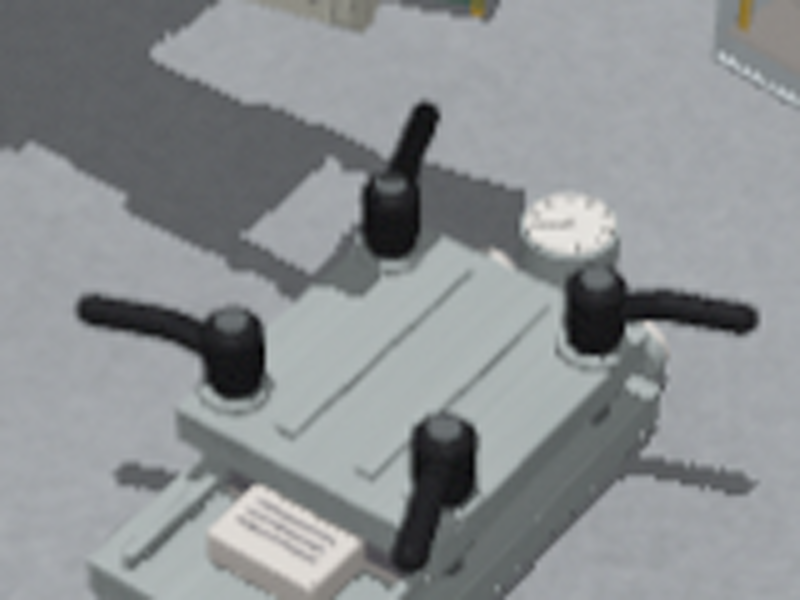

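{"op": "apply_moves", "data": {"increments": [{"grip": 0, "linear": [3, -4, -17], "turn": [0, 0, 1.4]}, {"grip": 0, "linear": [3, -4, -35], "turn": [0, 0, 2.8]}, {"grip": 0, "linear": [3, -4, -60], "turn": [0, 0, 3]}, {"grip": 0, "linear": [3, -4, -75], "turn": [0, 0, 3]}, {"grip": 0, "linear": [3, -4, -75], "turn": [0, 0, 3]}]}}

```text
time: 16.2
tool_pos: [0.4509, 0.0824, 0.0898]
tool_rot: [3.138, -0.002, -1.086]
contact_force: [-0.8, 0.2, 0.4]
opening: 0.0005
```

```bash
python3 -c "
from plan import *
where()
arc('NL',.75,1.6,12,0,10)
"
```

```text
t 16.2 h mm [-109.    88.6   89.8] F [-0.8  0.2  0.4] open 0.0005 rot [ 1.798e+02 -1.000e-01 -6.220e+01] q [ 0.02  0.39  1.88 -0.    0.86  1.1 ]
lin [6.0, 8.8, 2.2] turn [0.03, -0.02, -0.68]
lin [11.6, 13.3, 2.2] turn [0.03, -0.02, -1.49]
lin [17.6, 17.1, 2.2] turn [0.03, -0.02, -2.3]
lin [23.9, 20.2, 2.2] turn [0.03, -0.03, -3.11]
lin [30.5, 22.5, 2.2] turn [0.03, -0.03, -3.92]
lin [34.8, 24.1, 2.2] turn [0.04, 0.03, 25.27]
lin [39.3, 25.3, 2.2] turn [0.04, 0.03, 24.45]
lin [43.9, 26.1, 2.2] turn [0.04, 0.03, 23.64]
lin [48.5, 26.5, 2.2] turn [0.04, 0.03, 22.83]
lin [53.2, 26.6, 2.2] turn [0.04, 0.02, 22.02]
```

{"op": "apply_moves", "data": {"increments": [{"grip": 0, "linear": [6, 8.8, 1], "turn": [0, 0, -0.7]}, {"grip": 0, "linear": [11.6, 13.3, 1], "turn": [0, 0, -1.5]}, {"grip": 0, "linear": [17.6, 17.1, 1], "turn": [0, 0, -2.3]}, {"grip": 0, "linear": [23.9, 20.2, 1], "turn": [0, 0, -3.1]}, {"grip": 0, "linear": [30.5, 22.5, 1], "turn": [0, 0, -3.9]}, {"grip": 0, "linear": [34.8, 24.1, 1], "turn": [0, 0, -4.7]}, {"grip": 0, "linear": [39.3, 25.3, 1], "turn": [0, 0, -5.5]}, {"grip": 0, "linear": [43.9, 26.1, 1], "turn": [0, 0, -6.3]}, {"grip": 0, "linear": [48.5, 26.5, 1], "turn": [0, 0, -7.1]}, {"grip": 0, "linear": [53.2, 26.6, 1], "turn": [0, 0, -8]}]}}

```text
time: 17.2
tool_pos: [0.5027, 0.1096, 0.0925]
tool_rot: [3.136, -0.005, -1.926]
contact_force: [-9.1, 1.6, -0.3]
opening: 0.0003
```

```bash
python3 -c "
from plan import *
where();print(qest('NL'))"
```

```text
t 17.2 h mm [-57.  115.3  92.5] F [-9.1  1.6 -0.3] open 0.0003 rot [ 179.7   -0.3 -110.4] q [ 0.07  0.48  1.73 -0.    0.95  2.  ]
1.570231984084062
```

{"op": "apply_moves", "data": {"increments": [{"grip": 0, "linear": [1.4, -0.3, 0], "turn": [0, 0, -0.1]}, {"grip": 0, "linear": [2.8, -0.8, 0], "turn": [0, 0, -0.2]}, {"grip": 0, "linear": [2.8, -0.8, 0], "turn": [0, 0, -0.2]}]}}

```text
time: 17.5
tool_pos: [0.503, 0.1097, 0.0923]
tool_rot: [3.131, -0.006, -1.943]
contact_force: [-15.9, 6.3, 5.7]
opening: 0.0002
```

```bash
python3 -c "
from plan import *
where();print(qest('NL'))"
```

```text
t 17.5 h mm [-56.6 115.4  92.3] F [-15.9   6.3   5.7] open 0.0002 rot [ 179.4   -0.3 -111.4] q [ 0.07  0.48  1.72 -0.    0.95  2.01]
1.5758593726620687
```

```bash
python3 -c "
from plan import *
p,phi=tcp('NL',1.6,20,z=92);print('ret',p,phi,delta(p,phi))
p,phi=tcp('FR',.73,12,z=150);print('FR',p,phi,delta(p,phi))
"
```

```text
ret [np.float64(-74.25955482252729), np.float64(121.71407357299653), 92] 69.32675277906827 (array([-17.7,   6.1,  -0.3]), array([ -0.18,  -0.03, -29.79]))
FR [np.float64(108.6693033908779), np.float64(-91.26694250935273), 150] -60.8259190445501 (array([ 167.4, -205. ,   57.7]), array([ 0.07, -0.1 ,  8.52]))
```

{"op": "apply_moves", "data": {"increments": [{"grip": 0, "linear": [-18, 6, 3], "turn": [0, 0, 0]}, {"grip": 0, "linear": [-18, 6, 52], "turn": [0, 0, 1]}, {"grip": 0, "linear": [10, -25, 65], "turn": [0, 0, 2.3]}, {"grip": 0, "linear": [38, -55, 65], "turn": [0, 0, 3.6]}, {"grip": 0, "linear": [66, -90, 65], "turn": [0, 0, 4.9]}, {"grip": 0, "linear": [95, -125, 65], "turn": [0, 0, 6.1]}, {"grip": 0, "linear": [125, -160, 65], "turn": [0, 0, 7.3]}, {"grip": 0, "linear": [150, -190, 65], "turn": [0.07, -0.1, 8.5]}, {"grip": 0, "linear": [167, -205, 60], "turn": [0.07, -0.1, 8.5]}, {"grip": 0, "linear": [167, -205, 60], "turn": [0.07, -0.1, 8.5]}]}}

```text
time: 18.5
tool_pos: [0.6763, -0.0996, 0.1522]
tool_rot: [-3.13, 0.002, -1.056]
contact_force: [-0.1, 0.8, 0.1]
opening: 0.0005
```

```bash
python3 -c "
from plan import *
where()
p,phi=tcp('FR',.73,12,z=92);print('FR',p,phi,delta(p,phi))
"
```

```text
t 18.5 h mm [114.5 -95.7 152.2] F [-0.1  0.8  0.1] open 0.0005 rot [-1.794e+02  1.000e-01 -6.050e+01] q [-0.26  0.69  1.14  0.01  1.3   0.79]
FR [np.float64(108.6693033908779), np.float64(-91.26694250935273), 92] -60.8259190445501 (array([ -5.9,   4.4, -60.2]), array([-0.07,  0.08,  0.05]))
```

{"op": "apply_moves", "data": {"increments": [{"grip": 0, "linear": [-6, 4.4, -20], "turn": [-0.07, 0.08, 0]}, {"grip": 0, "linear": [-6, 4.4, -50], "turn": [-0.07, 0.08, 0]}, {"grip": 0, "linear": [-6, 4.4, -60], "turn": [-0.07, 0.08, 0]}, {"grip": 0, "linear": [-6, 4.4, -60], "turn": [-0.07, 0.08, 0]}]}}

```text
time: 18.9
tool_pos: [0.6679, -0.0914, 0.0915]
tool_rot: [3.139, 0.003, -1.051]
contact_force: [0.9, 0.8, 0.7]
opening: 0.0002
```

```bash
python3 -c "
from plan import *
where()
arc('FR',.73,1.62,12,0,10)
"
```

```text
t 18.9 h mm [106.3 -87.4  91.5] F [0.9 0.8 0.7] open 0.0002 rot [179.9   0.2 -60.2] q [-0.25  0.73  1.23  0.    1.18  0.8 ]
lin [-2.7, -9.3, 0.5] turn [-0.01, -0.03, -0.85]
lin [-8.3, -14.0, 0.5] turn [-0.02, -0.03, -1.7]
lin [-14.4, -18.0, 0.5] turn [-0.02, -0.03, -2.55]
lin [-20.9, -21.3, 0.5] turn [-0.02, -0.03, -3.4]
lin [-27.7, -23.7, 0.5] turn [-0.02, -0.03, -4.25]
lin [-32.3, -25.4, 0.5] turn [0.04, -0.03, 24.9]
lin [-37.0, -26.6, 0.5] turn [0.04, -0.03, 24.05]
lin [-41.8, -27.4, 0.5] turn [0.03, -0.03, 23.2]
lin [-46.7, -27.8, 0.5] turn [0.03, -0.03, 22.35]
lin [-51.5, -27.7, 0.5] turn [0.03, -0.03, 21.5]
```

{"op": "apply_moves", "data": {"increments": [{"grip": 0, "linear": [-2.7, -9.3, 0.5], "turn": [0, 0, -0.8]}, {"grip": 0, "linear": [-8.3, -14, 0.5], "turn": [0, 0, -1.7]}, {"grip": 0, "linear": [-14.4, -18, 0.5], "turn": [0, 0, -2.5]}, {"grip": 0, "linear": [-20.9, -21.3, 0.5], "turn": [0, 0, -3.4]}, {"grip": 0, "linear": [-27.7, -23.7, 0.5], "turn": [0, 0, -4.2]}, {"grip": 0, "linear": [-32.3, -25.4, 0.5], "turn": [0, 0, -5.1]}, {"grip": 0, "linear": [-37, -26.6, 0.5], "turn": [0, 0, -5.9]}, {"grip": 0, "linear": [-41.8, -27.4, 0.5], "turn": [0, 0, -6.8]}, {"grip": 0, "linear": [-46.7, -27.8, 0.5], "turn": [0, 0, -7.6]}, {"grip": 0, "linear": [-51.5, -27.7, 0.5], "turn": [0, 0, -8.5]}]}}

```text
time: 19.9
tool_pos: [0.6202, -0.1217, 0.0956]
tool_rot: [-3.133, -0.0, -1.945]
contact_force: [6.1, -6.3, -3.9]
opening: 0.0002
```

```bash
python3 -c "
from plan import *
where();print(qest('FR'))"
```

```text
t 19.9 h mm [  58.2 -117.2   95.6] F [ 6.1 -6.3 -3.9] open 0.0002 rot [-179.5   -0.  -111.4] q [-0.31  0.65  1.39 -0.    1.1   1.63]
1.5373571908667998
```

{"op": "apply_moves", "data": {"increments": [{"grip": 0, "linear": [-1.9, 0.7, -1], "turn": [0, 0, -0.1]}, {"grip": 0, "linear": [-3.8, 1.4, -2], "turn": [0, 0, -0.2]}, {"grip": 0, "linear": [-3.8, 1.4, -2], "turn": [0, 0, -0.2]}]}}

```text
time: 20.2
tool_pos: [0.6186, -0.1216, 0.0954]
tool_rot: [-3.127, -0.0, -1.963]
contact_force: [9.2, -9.6, 1.4]
opening: 0.0003
```

```bash
python3 -c "
from plan import *
where();print(qest('FR'))"
```

```text
t 20.2 h mm [  56.6 -117.1   95.4] F [ 9.2 -9.6  1.4] open 0.0003 rot [-179.1   -0.  -112.5] q [-0.31  0.64  1.4  -0.    1.08  1.65]
1.565623736555695
```

{"op": "apply_moves", "data": {"increments": [{"grip": 0, "linear": [-1.5, -0.8, 0], "turn": [0, 0, 0]}, {"grip": 0, "linear": [-3, -1.5, 0], "turn": [0, 0, 0]}, {"grip": 0, "linear": [-3, -1.5, 0], "turn": [0, 0, 0]}]}}

```text
time: 20.5
tool_pos: [0.6181, -0.1217, 0.0956]
tool_rot: [-3.122, 0.003, -1.963]
contact_force: [18.8, -3.2, -3.6]
opening: 0.0008
```

```bash
python3 -c "
from plan import *
where();print(qest('FR'))
save('c10',read_camera('scene'),(260,190,420,310),5)"
```

```text
t 20.5 h mm [  56.2 -117.2   95.6] F [18.8 -3.2 -3.6] open 0.0008 rot [-178.9    0.2 -112.5] q [-0.32  0.64  1.4   0.    1.08  1.64]
1.5730743884812295
```

View pics/c10.png

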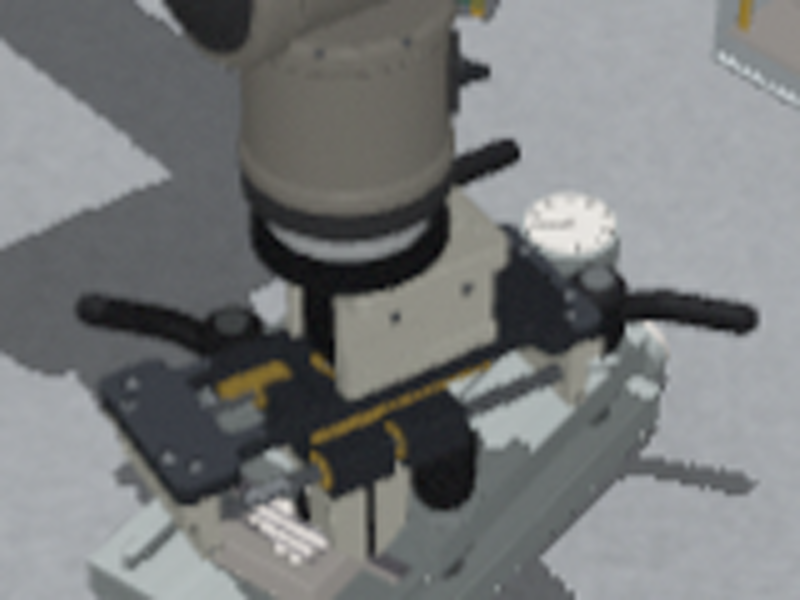

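```bash
python3 -c "
from plan import *
p,phi=tcp('FR',1.6,20,z=92);print('ret',delta(p,phi))
p,phi=tcp('FL',.77,12,z=150);print('FL',p,phi,delta(p,phi))
"
```

```text
ret (array([18.1, -4.3, -3.6]), array([  0.28,  -0.06, -29.61]))
FL [np.float64(91.26816399660969), np.float64(109.37842913960186), 150] 26.882249774926606 (array([ 32.8, 226.9,  54.4]), array([-0.2 ,  0.13, 23.32]))
```

{"op": "apply_moves", "data": {"increments": [{"grip": 0, "linear": [18, -5, 2], "turn": [0, 0, 0]}, {"grip": 0, "linear": [18, -5, 50], "turn": [0, 0, 1]}, {"grip": 0, "linear": [20, 10, 80], "turn": [0, 0, 2.4]}, {"grip": 0, "linear": [23, 40, 80], "turn": [0, 0, 3.8]}, {"grip": 0, "linear": [26, 70, 80], "turn": [0, 0, 5.2]}, {"grip": 0, "linear": [29, 100, 80], "turn": [0, 0, 6.6]}, {"grip": 0, "linear": [31, 130, 80], "turn": [0, 0, 8]}, {"grip": 0, "linear": [33, 160, 80], "turn": [0, 0, 9.4]}, {"grip": 0, "linear": [33, 190, 80], "turn": [0, 0, 10.8]}, {"grip": 0, "linear": [33, 225, 80], "turn": [0, 0, 12.2]}]}}

```text
time: 21.55
tool_pos: [0.6443, 0.1061, 0.1734]
tool_rot: [-3.14, -0.002, -0.679]
contact_force: [0.2, 0.7, 0.6]
opening: 0.0007
```

```bash
python3 -c "
from plan import *
where()
p,phi=tcp('FL',.75,12,z=150);print('FL',p,phi,delta(p,phi))
"
```

```text
t 21.55 h mm [ 84.6 110.3 173.4] F [0.2 0.7 0.6] open 0.0007 rot [-1.799e+02 -1.000e-01 -3.890e+01] q [0.05 0.62 1.22 0.   1.3  0.73]
FL [np.float64(90.2740078393919), np.float64(110.03387270622643), 150] 28.028165365188258 (array([  5.6,  -0.3, -23.4]), array([-0.02,  0.02, 11.26]))
```

{"op": "apply_moves", "data": {"increments": [{"grip": 0, "linear": [5, 0, -10], "turn": [0, 0, 1.4]}, {"grip": 0, "linear": [5, 0, -20], "turn": [0, 0, 2.8]}, {"grip": 0, "linear": [5, 0, -23], "turn": [0, 0, 4.2]}, {"grip": 0, "linear": [5, 0, -23], "turn": [0, 0, 5.6]}, {"grip": 0, "linear": [5, 0, -23], "turn": [0, 0, 7]}, {"grip": 0, "linear": [5, 0, -23], "turn": [0, 0, 8.4]}, {"grip": 0, "linear": [5, 0, -30], "turn": [0, 0, 9.8]}, {"grip": 0, "linear": [5, 0, -50], "turn": [0, 0, 11.2]}, {"grip": 0, "linear": [5, 0, -80], "turn": [0, 0, 11.2]}, {"grip": 0, "linear": [5, 0, -80], "turn": [0, 0, 11.2]}]}}

```text
time: 22.55
tool_pos: [0.6469, 0.1052, 0.0891]
tool_rot: [-3.14, 0.005, 0.488]
contact_force: [-0.3, 0.3, -0.6]
opening: 0.0005
```

```bash
python3 -c "
from plan import *
where()
arc('FL',.75,1.62,12,0,10)
"
```

```text
t 22.55 h mm [ 87.3 109.4  89.1] F [-0.3  0.3 -0.6] open 0.0005 rot [-179.9    0.3   28. ] q [ 0.04  0.7   1.3  -0.    1.14 -0.44]
lin [8.2, -4.5, 2.9] turn [0.0, -0.05, -0.72]
lin [12.8, -10.1, 2.9] turn [0.0, -0.05, -1.55]
lin [16.6, -16.2, 2.9] turn [-0.0, -0.05, -2.38]
lin [19.7, -22.7, 2.9] turn [-0.0, -0.05, -3.21]
lin [22.0, -29.4, 2.9] turn [-0.01, -0.05, -4.05]
lin [23.6, -33.9, 2.9] turn [-0.01, -0.05, -4.88]
lin [24.8, -38.5, 2.9] turn [-0.01, -0.05, -5.71]
lin [25.6, -43.2, 2.9] turn [-0.01, -0.05, -6.54]
lin [25.9, -47.9, 2.9] turn [-0.02, -0.05, -7.37]
lin [25.9, -52.7, 2.9] turn [-0.02, -0.05, -8.2]
```

{"op": "apply_moves", "data": {"increments": [{"grip": 0, "linear": [8.2, -4.5, 2], "turn": [0, 0, -0.7]}, {"grip": 0, "linear": [12.8, -10.1, 2], "turn": [0, 0, -1.6]}, {"grip": 0, "linear": [16.6, -16.2, 2], "turn": [0, 0, -2.4]}, {"grip": 0, "linear": [19.7, -22.7, 2], "turn": [0, 0, -3.2]}, {"grip": 0, "linear": [22, -29.4, 2], "turn": [0, 0, -4]}, {"grip": 0, "linear": [23.6, -33.9, 2], "turn": [0, 0, -4.9]}, {"grip": 0, "linear": [24.8, -38.5, 2], "turn": [0, 0, -5.7]}, {"grip": 0, "linear": [25.6, -43.2, 2], "turn": [0, 0, -6.5]}, {"grip": 0, "linear": [25.9, -47.9, 2], "turn": [0, 0, -7.4]}, {"grip": 0, "linear": [25.9, -52.7, 2], "turn": [0, 0, -8.2]}]}}

```text
time: 23.55
tool_pos: [0.6768, 0.0542, 0.0957]
tool_rot: [-3.137, -0.004, -0.374]
contact_force: [5.5, 5.9, -5.4]
opening: 0.0003
```

```bash
python3 -c "
from plan import *
where();print(qest('FL'))"
```

```text
t 23.55 h mm [116.6  58.1  95.7] F [ 5.5  5.9 -5.4] open 0.0003 rot [-179.7   -0.2  -21.4] q [-0.03  0.73  1.22  0.    1.18  0.34]
1.5658817767546012
```

{"op": "apply_moves", "data": {"increments": [{"grip": 0, "linear": [-0.2, -2, -1], "turn": [0, 0, 0]}, {"grip": 0, "linear": [-0.5, -4, -1], "turn": [0, 0, 0]}, {"grip": 0, "linear": [-0.5, -5.5, -1], "turn": [0, 0, 0]}, {"grip": 0, "linear": [-0.5, -5.5, -1], "turn": [0, 0, 0]}]}}

```text
time: 23.95
tool_pos: [0.6766, 0.0532, 0.0955]
tool_rot: [-3.131, -0.003, -0.369]
contact_force: [5.7, 19.4, -1.0]
opening: 0.0004
```

```bash
python3 -c "
from plan import *
where();print(qest('FL'))
p,phi=tcp('FL',1.6,20,z=92);print('ret',delta(p,phi))
p,phi=tcp('NR',.75,12,z=150);print('NR',p,phi,delta(p,phi))
"
```

```text
t 23.95 h mm [116.4  57.1  95.5] F [ 5.7 19.4 -1. ] open 0.0004 rot [-179.4   -0.2  -21.2] q [-0.04  0.73  1.23  0.01  1.18  0.33]
1.5839608904362041
ret (array([ 3.1, 19.2, -3.5]), array([-0.08,  0.07,  0.18]))
NR [np.float64(-90.2740078393919), np.float64(-110.03387270622643), 150] 28.028165365188272 (array([-205. , -169.2,   54.5]), array([-0.11,  0.03,  8.29]))
```

{"op": "apply_moves", "data": {"increments": [{"grip": 0, "linear": [6, 24, 2], "turn": [0, 0, 0]}, {"grip": 0, "linear": [6, 24, 50], "turn": [0, 0, 1]}, {"grip": 0, "linear": [-25, -10, 65], "turn": [0, 0, 2.2]}, {"grip": 0, "linear": [-60, -40, 65], "turn": [0, 0, 3.5]}, {"grip": 0, "linear": [-95, -70, 65], "turn": [0, 0, 4.8]}, {"grip": 0, "linear": [-130, -100, 65], "turn": [0, 0, 6]}, {"grip": 0, "linear": [-165, -130, 65], "turn": [0, 0, 7.2]}, {"grip": 0, "linear": [-200, -160, 62], "turn": [-0.1, 0, 8.3]}, {"grip": 0, "linear": [-203, -165, 58], "turn": [-0.1, 0, 8.3]}, {"grip": 0, "linear": [-203, -165, 58], "turn": [-0.1, 0, 8.3]}]}}

```text
time: 24.95
tool_pos: [0.4715, -0.1192, 0.152]
tool_rot: [3.129, -0.001, 0.495]
contact_force: [0.6, -0.1, 0.4]
opening: 0.0005
```

```bash
python3 -c "
from plan import *
where()
p,phi=tcp('NR',.73,12,z=92);print('NR',p,phi,delta(p,phi))
"
```

```text
t 24.95 h mm [ -90.5 -113.2  152. ] F [ 0.6 -0.1  0.4] open 0.0005 rot [ 1.793e+02 -1.000e-01  2.840e+01] q [-0.4   0.35  1.75 -0.01  1.04 -0.89]
NR [np.float64(-89.26694250935273), np.float64(-110.6693033908779), 92] 29.17408095544988 (array([  1.2,   2.5, -60. ]), array([0.1 , 0.07, 0.23]))
```

{"op": "apply_moves", "data": {"increments": [{"grip": 0, "linear": [1, 2, -20], "turn": [0.1, 0.07, 0.1]}, {"grip": 0, "linear": [1, 2, -50], "turn": [0.1, 0.07, 0.1]}, {"grip": 0, "linear": [1, 2, -59], "turn": [0.1, 0.07, 0.1]}, {"grip": 0, "linear": [1, 2, -59], "turn": [0.1, 0.07, 0.1]}]}}

```text
time: 25.35
tool_pos: [0.4725, -0.1153, 0.0906]
tool_rot: [-3.138, 0.004, 0.51]
contact_force: [-1.3, 0.7, 0.4]
opening: 0.0004
```

```bash
python3 -c "
from plan import *
where()
arc('NR',.73,1.63,12,0,10)
"
```

```text
t 25.35 h mm [ -89.4 -109.3   90.6] F [-1.3  0.7  0.4] open 0.0004 rot [-179.8    0.2   29.2] q [-0.4   0.44  1.81 -0.    0.9  -0.91]
lin [-5.3, 3.8, 1.4] turn [-0.02, -0.05, -0.77]
lin [-10.1, 9.5, 1.4] turn [-0.02, -0.05, -1.63]
lin [-14.1, 15.7, 1.4] turn [-0.02, -0.05, -2.49]
lin [-17.4, 22.2, 1.4] turn [-0.02, -0.04, -3.35]
lin [-19.8, 29.0, 1.4] turn [-0.03, -0.04, -4.21]
lin [-21.5, 33.7, 1.4] turn [-0.03, -0.04, -5.07]
lin [-22.7, 38.5, 1.4] turn [-0.03, -0.04, -5.93]
lin [-23.5, 43.3, 1.4] turn [-0.03, -0.04, -6.79]
lin [-23.8, 48.2, 1.4] turn [-0.03, -0.04, -7.65]
lin [-23.7, 53.1, 1.4] turn [-0.04, -0.04, -8.5]
```

{"op": "apply_moves", "data": {"increments": [{"grip": 0, "linear": [-5.3, 3.8, 1], "turn": [0, 0, -0.8]}, {"grip": 0, "linear": [-10.1, 9.5, 1], "turn": [0, 0, -1.6]}, {"grip": 0, "linear": [-14.1, 15.7, 1], "turn": [0, 0, -2.5]}, {"grip": 0, "linear": [-17.4, 22.2, 1], "turn": [0, 0, -3.3]}, {"grip": 0, "linear": [-19.8, 29, 1], "turn": [0, 0, -4.2]}, {"grip": 0, "linear": [-21.5, 33.7, 1], "turn": [0, 0, -5.1]}, {"grip": 0, "linear": [-22.7, 38.5, 1], "turn": [0, 0, -5.9]}, {"grip": 0, "linear": [-23.5, 43.3, 1], "turn": [0, 0, -6.8]}, {"grip": 0, "linear": [-23.8, 48.2, 1], "turn": [0, 0, -7.6]}, {"grip": 0, "linear": [-23.7, 53.1, 1], "turn": [0, 0, -8.5]}]}}

```text
time: 26.35
tool_pos: [0.4484, -0.0643, 0.093]
tool_rot: [3.141, 0.002, -0.383]
contact_force: [-9.3, -26.4, -3.4]
opening: 0.0005
```

{"op": "apply_moves", "data": {"increments": [{"grip": 0, "linear": [0.2, 2, -1], "turn": [0, 0, 0]}, {"grip": 0, "linear": [0.5, 4, -1], "turn": [0, 0, 0]}, {"grip": 0, "linear": [0.5, 4, -1], "turn": [0, 0, 0]}]}}

```text
time: 26.65
tool_pos: [0.4484, -0.0641, 0.0927]
tool_rot: [3.134, 0.001, -0.377]
contact_force: [-12.3, -30.9, 3.5]
opening: 0.0004
```

```bash
python3 -c "
from plan import *
where();print(qest('NR'))"
```

```text
t 26.65 h mm [-113.   -57.9   92.7] F [-12.3 -30.9   3.5] open 0.0004 rot [179.6   0.  -21.6] q [-0.31  0.38  1.9  -0.01  0.87  0.08]
1.5919449027860768
```

{"op": "apply_moves", "data": {"increments": [{"grip": 0, "linear": [-4, -10, 0], "turn": [0, 0, 0]}, {"grip": 0, "linear": [-10, -28, 2], "turn": [0, 0, 0]}, {"grip": 0, "linear": [-10, -28, 50], "turn": [0, 0, 0]}, {"grip": 0, "linear": [-10, -28, 100], "turn": [0, 0, 0]}, {"grip": 0, "linear": [-40, -28, 140], "turn": [0, 0, 0]}, {"grip": 0, "linear": [-70, -28, 180], "turn": [0, 0, 0]}, {"grip": 0, "linear": [-70, -28, 180], "turn": [0, 0, 0]}, {"grip": 0, "linear": [-70, -28, 180], "turn": [0, 0, 0]}]}}

```text
time: 27.45
tool_pos: [0.3796, -0.087, 0.2732]
tool_rot: [-3.139, -0.003, -0.381]
contact_force: [0.0, 0.5, -0.5]
opening: 0.0006
```

```bash
python3 -c "
from plan import *
where()
save('s11',read_camera('side'),(260,170,420,290),5)
save('c11',read_camera('scene'),(260,200,420,320),5)"
```

```text
t 27.45 h mm [-182.   -80.   273.2] F [ 0.   0.5 -0.5] open 0.0006 rot [-179.9   -0.2  -21.8] q [-0.42  0.05  1.77  0.    1.32 -0.04]
```

View pics/s11.png

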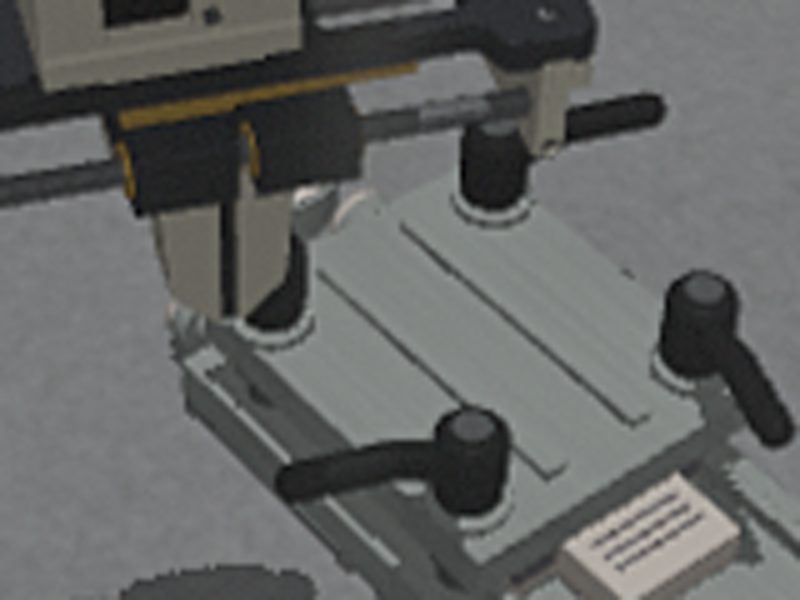

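View pics/c11.png

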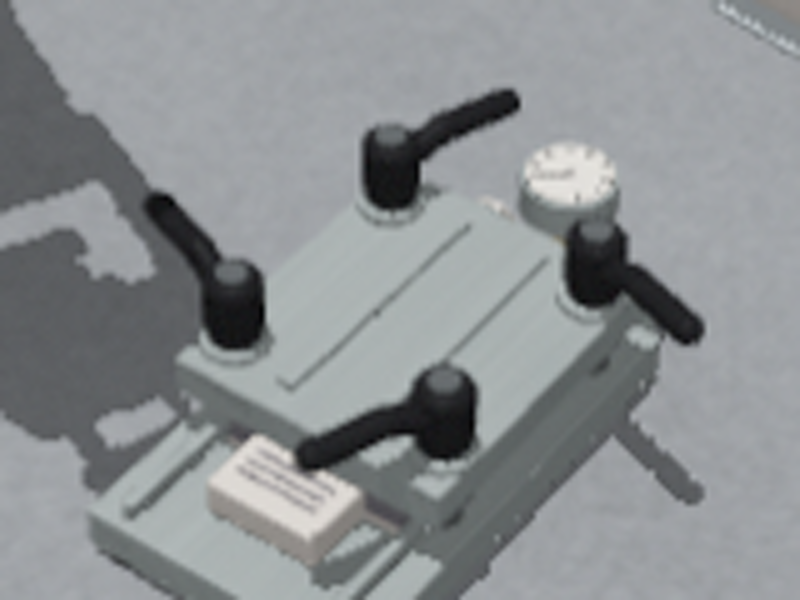

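```bash
python3 -c "
from plan import *
for k,(u,v) in dict(NL=(510,102),FL=(692,330),NR=(158,202),FR=(308,456)).items():
    p=(w2h(HH,onplane('scene',(260+u/5-.4,200+v/5-.4),.110))*1e3)[:2]-np.array(AX[k]);print(k,np.hypot(*p).round(),(np.radians(A0[k])-np.arctan2(p[1],p[0])+.5)%(2*np.pi)-.5)
save('c12',read_camera('scene'));save('s12',read_camera('side'))
"
```

```text
NL 67.0 1.5982193728563638
FL 68.0 1.5912203881549747
NR 70.0 1.5935309766290597
FR 68.0 1.6193524930039649
```

View pics/c12.png

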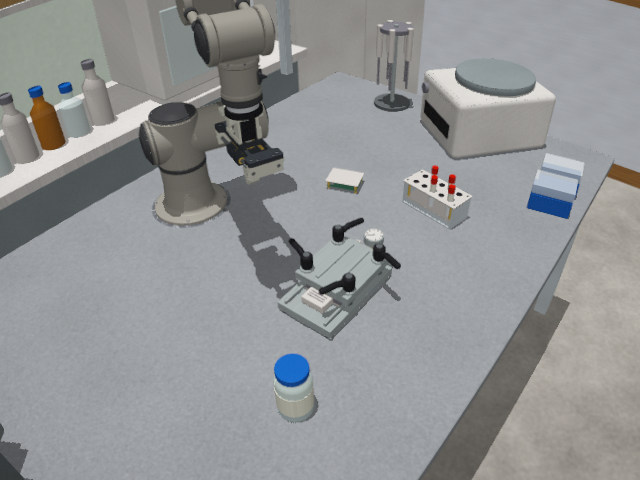

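View pics/s12.png

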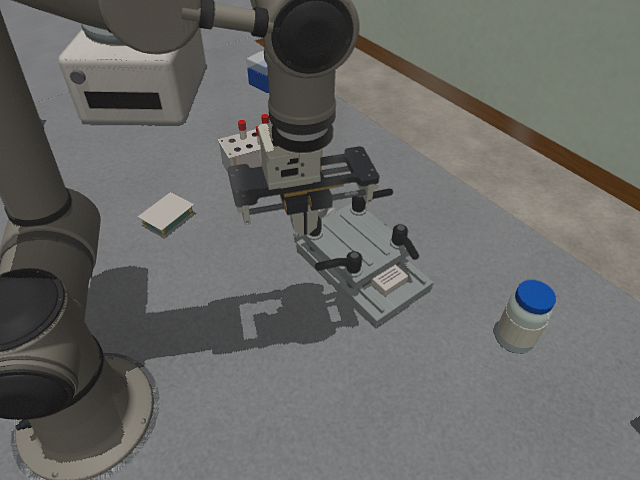

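All four levers measure about 1.6 rad, the cassette lug hasn't moved, the bottle, rack and board are where they were, and the robot is clear.

```bash
python3 -c "
from cell import *
print(hand_in())"
```

```text
the job is handed in; nothing more can be done
None
```

The cassette is home and all four levers are tight at their stops. I handed the job in at about 27.6 s of the 72 s allowed.

- **Cassette:** I pushed the lug until the force rose to about 19 N with no further movement. The camera puts the lug face at about y = -120 to -123 mm against a nominal -120 mm. In the last pictures it hadn't shifted after clamping.
- **First pass:** near left, far right, far left, near right. Finger positions put the levers at about 0.82, 0.78, 0.83 and 0.81 rad.
- **Second pass, same order:** each lever was pushed until it stalled, at about 17 to 33 N on the finger against the 8 N it takes to turn. The wrist force stayed far below 120 N.
- **Last check:** measured from the scene picture, the levers stand at 1.60, 1.62, 1.59 and 1.59 rad in that order. The bottle, rack, controller board and gauge look where they were, and the arm stands clear with no contact force.

**Disagreement:** finger positions gave the final lever angles as 1.57 to 1.59 rad, slightly below the picture's 1.59 to 1.62 rad. That is within the calibration error. I did not measure how level the end plate is, or how far it sank.

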